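Seat a spotting mask on the pins of a slide jig and latch it

TASK

Put the orange spotting mask on the aluminium slide jig: lay it lightly over the two locating pins, slide it along the jig until both pin holes drop over the pins and the mask lies fully down on the bed, then swing the latch with the red knob right across the edge of the mask and let go. The mask is brittle, so never press or knock it against the jig harder than 30 N. Leave the beaker and the spirit burner alone.

Things in the scene. Friction and masses are not known exactly. Their poses are not given: they have to be found in the camera images.
- mask: Loose orange plate, 110 (x) x 120 (y) x 8 mm, about 0.22 kg; origin: centre of its underside, z up. Round holes, 12 mm diameter, at x = 0, y = +46 and -46 mm; two windows 10 x 64 mm at x = +36 and -36 mm. At its centre a black upright grip bar, 14 mm (x) x 36 mm (y), its top 43 mm above the underside. Either way round fits (half a turn).
- jig: Heavy aluminium jig fixed to the bench, 170 (x) x 140 (y) mm. Origin: centre of its underside, on the bench. Flat bed 24 mm above it. Two steel pins, 8 mm diameter, at y = +46 and -46 mm on a blue carriage in the cross channel; both have the same x, anywhere from -20 to +20 mm, which differs each time and is not reported: find it by feel or sight.
- jig_bed (a point): Centre of the jig's bed surface, 24 mm above the bench; axes as the jig's. Pin tips (flat, with a 1 mm chamfer) stand 7.5 mm above it, so the mask rides 7.5 mm above the bed until its holes meet the pins. Seated, its underside is on the bed, its axes along the jig's and the pins end below its top face.
- latch (a joint): Swing latch on a vertical hinge at x = 0, y = +77 mm of the jig. 0 open, 1.92 rad shut (stop), growing anticlockwise from above. Arm direction in the jig's frame: (-cos(q-0.349), -sin(q-0.349)): open about -x, shut -y, over the mask's edge. Arm 40 x 13 mm, 34 to 40 mm above the bench: it passes 2 mm above a seated mask only. About 2 N at the knob turns it; stays where left.
- latch_knob (a point): Point on the axis of the latch's upright red knob, 54 mm above the bench; the knob is a 14 mm diameter cylinder from 40 to 66 mm above the bench, 28 mm from the hinge axis.
- beaker: Loose glass beaker, 48 mm wide, 58 mm tall, a bystander. Origin: centre of its underside.
- spirit_burner: Loose glass spirit burner with violet filling and white cap, 69 mm wide, 81 mm tall, a bystander. Origin: centre of its underside.

How it is judged:
By the outcome, as a careful person would: the job done as asked, in the order asked, and still so for the second after the job is handed in, with the robot touching nothing.
It also fails if it takes over 72 s, if anything falls off the work surface, if the arm or the gripper's body presses on something with over 40 N, if the wrist force passes 120 N, or if a joint passes its speed limit or range.

ROBOT

A 6-joint arm with a two-finger parallel gripper is mounted at the origin on a cart in front of the work surface, level with it; the furniture and walls round the work are solid. World frame = base frame: x ahead of the robot, y to its left, z up, the work surface at z = 0. Lengths are in mm, angles in rad, forces in N, time in s.
With the tool pointing down it reaches from about 375 to 825 mm from the base axis. Payload 5.5 kg.
Tool frame: the origin (TCP) lies at the very end of the fingers, on their centre line; the grasp point (between the pads) lies 19 mm behind it; z points along the fingers, y is the direction in which the jaws open and shut (so a half turn about z gives the same grasp; the last joint's range is limited). The gripper opens to 85 mm and grips with 20 to 120 N. Pads are 22 mm wide; open, the fingers measure 114 mm over their backs; the gripper's body (76 mm by 85 mm) begins 54 mm behind the grasp point. The pads swing forward as they close: fully open they stand 13 mm farther back than shut.
Start: joints at [-1.236, 0.314, -0.047, 1.21, 0, 1.571], TCP at [197.145, -566.682, 199.399] pointing down, gripper open.
Joint ranges: [-2.67, 2.67], [-0.69, 1.73], [-1.03, 1.25], [-2.08, 2.16], [-1.42, 1.45], [-3.14, 3.14]. Speed limits (rad/s): [2.39, 2.39, 3.01, 3.14, 3.14, 3.14].

INTERFACE

Orientations are given as a unit quaternion [w, x, y, z].
In Python, from rig import telemetry, viewer, r gives the robot as it stands.
- The arm moves only by the shell command python3 -m jog 'ROWS' [FORCE]. ROWS is JSON, a list of rows, each an object with "gripper": the finger opening in m, from 0 to 0.0854; "dp": the shift along the tool's x, y, z in m, a list of three; "turn": the turn about the tool's z in degrees. In form: [{"gripper": gripper, "dp": [dx, dy, dz], "turn": turn}, ...]. A call has exactly 8 rows; each row shifts and turns the commanded pose from where the row before left it, along the tool's axes as they then stand; what a row does not reach is not made up. A row lasts 1/8 s, in which the tool goes at most 62.5 mm and 10.7 degrees, less where a joint would pass 70% of its speed; a pose out of reach is approached as far as the arm can. A call with a gripper value outside its range is refused whole. The fingers move at their own pace and stop on an object; FORCE is the grip in N (left out, the last holds). Time passes only in rows, so rows that do not move let the fingers close, or fill a call up. It gives the time, the measured TCP pose, the force and the opening at its end, in the units of the state.
- telemetry.read_state(): the state, without advancing time (a new reading comes with each control period).
- viewer.camera(name): name is "scene" or "side" or "wrist"; returns a dict with "color" (480x640x3 uint8, red, green, blue), "range_z" (480x640 float32, mm along the optical axis (not along the pixel's ray), 0 where there is no reading), "vertical_fov" (degrees; the focal length in pixels is half the picture's height over the tangent of half this angle, whatever the lens; pixels are square), "cx", "cy" (the principal point, pixels), "origin" and "rotation" of the camera in the world. Camera axes: x right, y up, looking along -z (the intrinsics and any distortion apply to the point x, -y, -z); pixel columns grow to the right and rows downward; lengths in mm; the calibration is good to about 2 mm. A picture is of the moment at which its call begins.
- r.hand_in(): hands the job in, once; it reports no verdict.
The state is a dict: "clock": time; "q": joint angles; "joint_vel": joint speeds; "effort": joint torques, N m; "eef_pos": TCP position; "tool_rot": TCP orientation; "wrist_force": force on the tool from outside, world axes, zero at the start; "torque": the same for the moment, N m; "grip_width": opening from 0.0 (shut) to 1.0 (fully open).
Only numpy, scipy, OpenCV 4.12 (cv2) and the standard library are available. Lean on these libraries where they do the work, as an engineer would, in place of code of your own. Each camera call takes 0.05 s, during which the arm holds its last target.

## Working session

There is one attempt and no reset: what is moved stays moved. The work goes in short steps, Python scripts to look and compute and a shell command to move; the robot and the scene stay as the last step left them, time stands still between calls to the robot, and variables do not carry over. Pictures are saved under pics/ and viewed, and the job is handed in when it is done.

```bash
ls; mkdir -p pics; python3 - <<'E'
from rig import telemetry, viewer, r
import cv2
print(telemetry.read_state())
for n in ("scene","side","wrist"):
    c=viewer.camera(n)
    cv2.imwrite(f"pics/{n}0.png",c["color"][:,:,::-1])
    print(n,{k:c[k] for k in c if k not in("color","range_z")}, (c["range_z"]>0).mean())
E
```

```text
pics
{'clock': 0.0, 'q': array([-1.23602442e+00,  3.14243228e-01, -4.80734299e-02,  1.21023568e+00,
        7.78179278e-08,  1.57078520e+00]), 'joint_vel': array([-0.00119883, -0.00021138,  0.00027486,  0.00098182, -0.00042387,
       -0.00121869]), 'effort': array([ 5.73686211e-04, -5.39587891e+01,  3.39752448e+01,  1.91511470e-02,
       -9.93822709e-05, -1.06219639e-05]), 'eef_pos': array([ 196.91873669, -566.07730458,  198.52680698]), 'tool_rot': array([-8.65743359e-04,  9.86022343e-01,  1.66610829e-01, -1.46237601e-04]), 'wrist_force': array([ 0.29958062, -0.62969711, -0.24510397]), 'torque': array([ 0.05433606, -0.02174002,  0.02367946]), 'grip_width': 0.9960831858072958}
scene {'vertical_fov': 56.96649164741861, 'cx': 313.30554684010366, 'cy': 231.97185780813533, 'origin': array([262.82409908, 662.31504318, 715.69057681]), 'rotation': array([-0.24351518, -0.08402918,  0.33398663,  0.9066931 ])} 0.9959505208333334
side {'vertical_fov': 43.4617512355652, 'cx': 309.25629251044785, 'cy': 244.2543282713485, 'origin': array([516.66839351, 925.33523939, 452.18706682]), 'rotation': array([-0.0129601 , -0.01396225,  0.52358957,  0.85175763])} 0.9963020833333334
wrist {'vertical_fov': 59.90544012489592, 'cx': 320.6047204678579, 'cy': 239.27048115533796, 'origin': array([ 273.68591646, -539.19442421,  372.65224766]), 'rotation': array([ 0.80467738, -0.12878221,  0.09248697, -0.57215   ])} 0.9960123697916666
```

View pics/scene0.png

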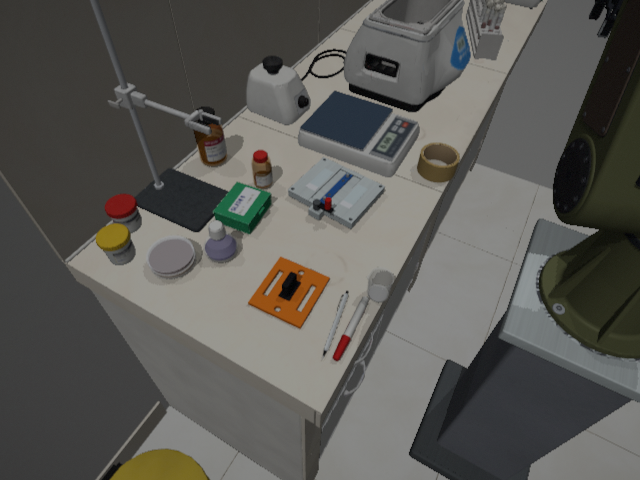

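View pics/side0.png

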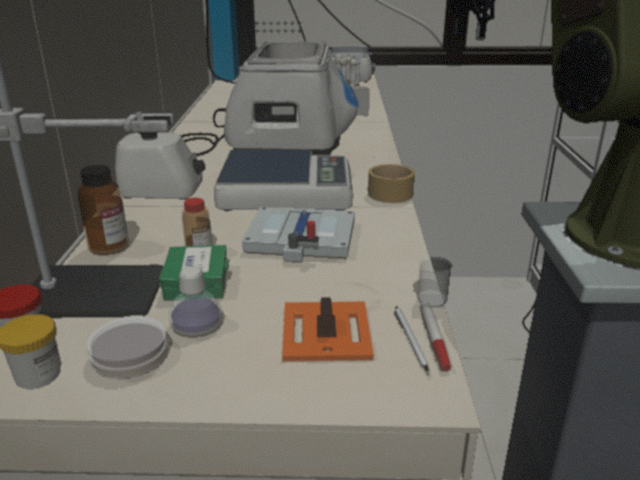

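View pics/wrist0.png

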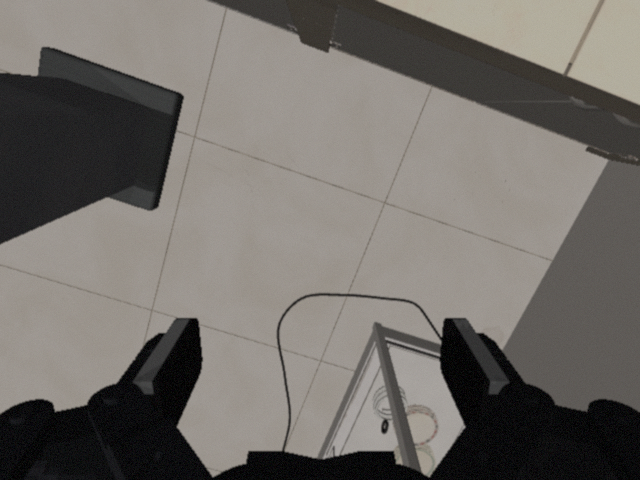

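The scene view shows the orange mask around (289,291) with its black grip. The jig is at (337,192), with a blue carriage strip, the latch and its red knob at (327,203). The beaker is at (380,285) and the burner at (220,243).

```bash
cat > h.py <<'E'
import numpy as np, cv2
from scipy.spatial.transform import Rotation as R
from rig import telemetry, viewer, r
def quat(q): return R.from_quat([q[1],q[2],q[3],q[0]])
def cam(n,save=None):
    c=viewer.camera(n)
    if save: cv2.imwrite(f"pics/{save}.png",c["color"][:,:,::-1])
    return c
def rays(c,uv):
    uv=np.atleast_2d(np.asarray(uv,float)); f=240/np.tan(np.radians(c["vertical_fov"]/2))
    d=np.c_[(uv[:,0]-c["cx"])/f,-(uv[:,1]-c["cy"])/f,-np.ones(len(uv))]
    return quat(c["rotation"]).apply(d)
def plane(c,uv,z):
    d=rays(c,uv); return c["origin"]+d*((z-c["origin"][2])/d[:,2])[:,None]
def deproj(c,uv):
    uv=np.atleast_2d(uv); z=c["range_z"][uv[:,1].astype(int),uv[:,0].astype(int)]
    return c["origin"]+rays(c,uv)*z[:,None]
def cloud(c):
    v,u=np.mgrid[:480,:640]; return deproj(c,np.c_[u.ravel(),v.ravel()]).reshape(480,640,3)
def st():
    s=telemetry.read_state(); y=quat(s["tool_rot"]).as_matrix()
    print("t",round(s["clock"],2),"tcp",s["eef_pos"].round(1),"F",s["wrist_force"].round(1),"grip",round(s["grip_width"]*85.4,1),"toolx",y[:,0].round(3),"tooly",y[:,1].round(3),"z",y[:,2].round(3)); return s
E
python3 - <<'E'
from h import *
for n in("scene","side"):
    c=cam(n); P=cloud(c); hsv=cv2.cvtColor(c["color"],cv2.COLOR_RGB2HSV); H,S,V=[hsv[...,i].astype(int) for i in range(3)]
    print(n,"bench z",np.median(P[...,2][(abs(P[...,0]-500)<150)&(abs(P[...,1]-150)<250)]))
    o=(H>6)&(H<18)&(S>200)&(V>120)
    if n=="scene": o[:240]=0;o[340:]=0; o[:,:240]=0;o[:,335:]=0
    else: o[:290]=0;o[370:]=0;o[:,:270]=0;o[:,390:]=0
    k,h=cv2.findContours(o.astype(np.uint8),cv2.RETR_CCOMP,cv2.CHAIN_APPROX_NONE)
    for kk,hh in zip(k,h[0]):
        if cv2.contourArea(kk)<15: continue
        w=plane(c,kk[:,0],8)[:,:2].astype(np.float32); print("mask" if hh[3]<0 else "  hole",cv2.minAreaRect(w))
    red=((H<6)|(H>174))&(S>150)&(V>100)&(P[...,2]>35)&(P[...,2]<75)&(abs(P[...,0]-500)<150)
    bl=(H>100)&(H<125)&(S>120)&(P[...,2]>5)&(P[...,2]<45)
    for nm,m in(("red",red),("blue",bl)):
        nn,l,s,ce=cv2.connectedComponentsWithStats(m.astype(np.uint8))
        for i in range(1,nn):
            if s[i,4]>20: print(nm,ce[i],s[i,4],P[l==i].mean(0).round(1),np.percentile(P[l==i][:,2],[5,95]).round(1))
E
```

```text
scene bench z 0.5903000577571902
mask ((522.8138427734375, 285.359375), (108.28205871582031, 118.51350402832031), 2.5880160331726074)
  hole ((521.1331176757812, 330.92083740234375), (14.63072395324707, 14.86559772491455), 32.553043365478516)
  hole ((487.0101318359375, 284.1466064453125), (15.474843978881836, 67.81332397460938), 2.4071524143218994)
  hole ((527.59375, 271.26220703125), (35.22105026245117, 78.369384765625), 2.8821568489074707)
  hole ((558.7838134765625, 287.18634033203125), (15.612184524536133, 67.39569091796875), 2.496058225631714)
red [327.61904762 199.42857143] 21 [549.3  90.6  66.2] [64.2 68.3]
blue [337.82051282 185.75      ] 156 [568.6   4.   24.3] [22.5 26.6]
side bench z 0.7763510359059751Traceback (most recent call last):
  File "<stdin>", line 9, in <module>
TypeError: 'NoneType' object is not subscriptable
```

```bash
python3 - <<'E'
from h import *
c=cam("scene"); d=cam("side")
a=cv2.resize(c["color"][150:235,275:395],None,fx=5,fy=5,interpolation=cv2.INTER_CUBIC)
b=cv2.resize(d["color"][200:270,235:365],None,fx=5,fy=5,interpolation=cv2.INTER_CUBIC)
cv2.imwrite("pics/za.png",a[:,:,::-1]);cv2.imwrite("pics/zb.png",b[:,:,::-1])
for n,c in(("scene",c),("side",d)):
    P=cloud(c); m=(P[...,2]>18)&(P[...,2]<31)&(abs(P[...,0]-565)<130)&(abs(P[...,1]-5)<110)
    nn,l,s,ce=cv2.connectedComponentsWithStats(m.astype(np.uint8)); 
    i=1+np.argmax(s[1:,4]); w=P[l==i]; print(n,s[i],np.median(w[:,2]),cv2.minAreaRect(w[:,:2].astype(np.float32)))
E
```

```text
scene [ 288  157   97   68 3341] 24.1965447360908 ((570.1134033203125, 18.610107421875), (161.6582489013672, 171.3898468017578), 84.20709991455078)
side [ 242  207  113   47 3673] 24.140272808243765 ((569.771728515625, 18.682716369628906), (164.51144409179688, 170.28565979003906), 83.58253479003906)
```

View pics/za.png

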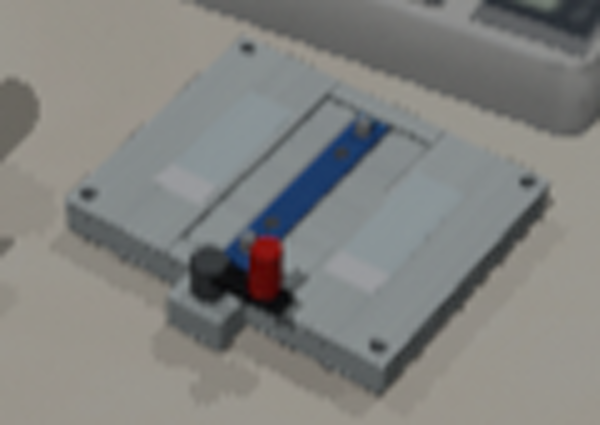

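View pics/zb.png

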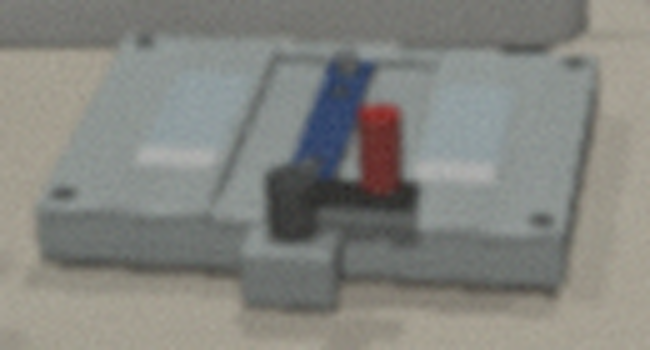

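```bash
python3 - <<'E'
from h import *
c=cam("scene"); d=cam("side")
z=lambda p,o:(np.array(p,float)+.5)/5-.5+np.array(o)
def fit(C): # C: -x-y,+x-y,+x+y,-x+y any order -> center,yaw
    print("corners",C.round(1).tolist(), "mean",C.mean(0).round(1))
cs=plane(c,z([(68,205),(243,37),(548,187),(382,370)],(275,150)),24)[:,:2]; fit(cs)
cd=plane(d,z([(40,210),(128,40),(598,60),(565,237)],(235,200)),24)[:,:2]; fit(cd)
print("pins scene",plane(c,z([(363,117),(250,235)],(275,150)),31.5).round(1))
print("pins side",plane(d,z([(347,55),(311,165)],(235,200)),31.5).round(1))
print("knobtop",plane(c,z([(266,243)],(275,150)),66).round(1),plane(d,z([(381,110)],(235,200)),66).round(1))
H=np.full((14,12),0.)
for cc in(c,d):
    P=cloud(cc).reshape(-1,3)
    for x,y,h in P:
        i=int((y+700)//100);j=int((x-100)//75)
        if 0<=i<14 and 0<=j<12 and h<700: H[i,j]=max(H[i,j],h)
print("cols x from",[100+75*j for j in range(12)])
for i in range(14):print(-700+100*i,H[i].astype(int))
st()
E
```

```text
corners [[656.8, 73.8], [645.2, -65.9], [476.9, -45.3], [492.0, 90.6]] mean [567.7  13.3]
corners [[658.7, 71.8], [645.5, -64.8], [477.6, -49.2], [492.0, 87.9]] mean [568.4  11.4]
pins scene [[566.5 -36.9  31.5]
 [574.4  55.8  31.5]]
pins side [[565.4 -35.3  31.5]
 [573.1  53.   31.5]]
knobtop [[550.8  87.1  66. ]] [[549.1  85.4  66. ]]
cols x from [100, 175, 250, 325, 400, 475, 550, 625, 700, 775, 850, 925]
-700 [  0 321   0   4   6 228 228 228   0  32   5 327]
-600 [330 330   0   4 139 229 229 228 217  77  26 335]
-500 [330 331   0   5 136 230 229 229 219  20  27 344]
-400 [  0   0   0   3   4 229 230 229 219  17  25 352]
-300 [  0   0   0  50  50  55  67  67  66 138 142 360]
-200 [  4   0   0  51  50  55  66  67  66 138 142 369]
-100 [ 16 495   0   4   4  52  67  66  67   5   5 377]
0 [458 487   0   3   3  68  68  28  92   5 140 386]
100 [374   0   0  60   4   4  22  40 261 257 409 411]
200 [  0   0   0  60  56  45  11  83 259 257 421 446]
300 [  0   0   0  18  11  43  11  32  33  71  72 455]
400 [  0   0   0   3   3   3   4   4   5  71  70 331]
500 [  0   0   0   0   0   0   0   0   0   0   0 139]
600 [0 0 0 0 0 0 0 0 0 0 0 0]
t 0.45 tcp [ 197.1 -566.7  199.4] F [-0.5 -0.  -0.2] grip 85.2 toolx [0.944 0.329 0.   ] tooly [ 0.329 -0.944 -0.   ] z [-0.  0. -1.]
```

```bash
python3 -m jog '[{"gripper":0.0854,"dp":[0.028,-0.028,-0.03],"turn":0},{"gripper":0.0854,"dp":[0.032,-0.032,-0.02],"turn":0},{"gripper":0.0854,"dp":[0.034,-0.034,0],"turn":0},{"gripper":0.0854,"dp":[0.034,-0.034,0],"turn":0},{"gripper":0.0854,"dp":[0.034,-0.034,0],"turn":0},{"gripper":0.0854,"dp":[0.034,-0.034,0],"turn":0},{"gripper":0.0854,"dp":[0.034,-0.034,0],"turn":0},{"gripper":0.0854,"dp":[0.034,-0.034,0],"turn":0}]' 40
python3 -m jog '[{"gripper":0.0854,"dp":[0.034,-0.035,0],"turn":0},{"gripper":0.0854,"dp":[0.034,-0.035,0],"turn":0},{"gripper":0.0854,"dp":[0.034,-0.035,0],"turn":0},{"gripper":0.0854,"dp":[0.034,-0.035,0],"turn":0},{"gripper":0.0854,"dp":[0.034,-0.035,0],"turn":0},{"gripper":0.0854,"dp":[0.01,-0.01,0],"turn":8.3},{"gripper":0.0854,"dp":[0,0,0],"turn":8.4},{"gripper":0.0854,"dp":[0,0,0],"turn":0}]'
python3 - <<'E'
from h import *
st(); c=cam("wrist","w1"); print(c["origin"],quat(c["rotation"]).as_matrix().round(2))
E
```

```text
clock: 1.45
eef_pos: [360.3, -229.2, 249.7]
tool_rot: [0.0, 0.986, 0.166, 0.0]
wrist_force: [0.4, -0.0, 0.7]
grip_width: 0.999
clock: 2.45
eef_pos: [469.0, 3.6, 249.4]
tool_rot: [0.0, 1.0, 0.023, 0.0]
wrist_force: [-0.4, -0.7, 0.2]
grip_width: 1.001
t 2.45 tcp [469.    3.6 249.4] F [-0.4 -0.7  0.2] grip 85.5 toolx [0.999 0.046 0.   ] tooly [ 0.046 -0.999  0.   ] z [ 0. -0. -1.]
[549.99237974   8.03782398 423.44651367] [[ 0.05  0.95  0.31]
 [-1.    0.04  0.01]
 [ 0.   -0.31  0.95]]
```

View pics/w1.png

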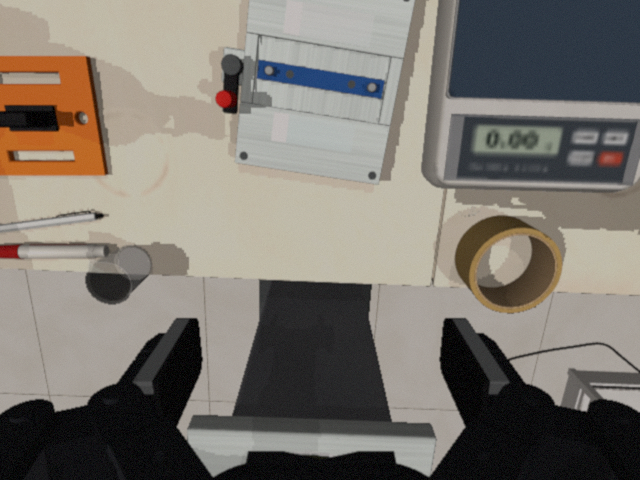

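Wrist view: the blue carriage has pins at (270,71) and (373,87). The hinge is at (232,64), the knob at (224,99), and the near jig corners are at (237,160) and (378,182).

```bash
python3 - <<'E'
from h import *
c=cam("wrist")
a=cv2.resize(c["color"][40:120,210:400],None,fx=4,fy=4,interpolation=cv2.INTER_CUBIC);cv2.imwrite("pics/w1z.png",a[:,:,::-1])
print("pins",plane(c,[(270,71),(373,87)],31.5).round(1).tolist())
print("corners",plane(c,[(237,160),(378,182),(413,0)],24).round(1).tolist())
print("knob",plane(c,[(224,99)],66).round(1),"hinge",plane(c,[(232,64)],45).round(1))
E
```

```text
pins [[573.6, 53.2, 31.5], [564.6, -37.9, 31.5]]
corners [[494.0, 84.8, 24.0], [479.1, -51.0, 24.0], [635.7, -66.8, 24.0]]
knob [[548.7  86.4  66. ]] hinge [[576.8  83.6  45. ]]
```

View pics/w1z.png

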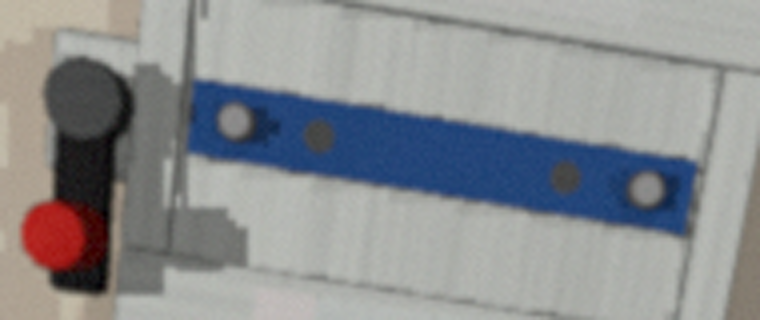

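```bash
python3 -m jog '[{"gripper":0.0854,"dp":[0.006,-0.048,0],"turn":0},{"gripper":0.0854,"dp":[0.006,-0.048,0],"turn":0},{"gripper":0.0854,"dp":[0.006,-0.048,0.02],"turn":0},{"gripper":0.0854,"dp":[0.006,-0.048,0.03],"turn":0},{"gripper":0.0854,"dp":[0.006,-0.048,0.03],"turn":0},{"gripper":0.0854,"dp":[0.006,-0.039,0.02],"turn":0},{"gripper":0.0854,"dp":[0,0,0],"turn":0},{"gripper":0.0854,"dp":[0,0,0],"turn":0}]'
python3 - <<'E'
from h import *
st(); c=cam("wrist","w2")
E
```

```text
clock: 3.55
eef_pos: [491.1, 160.2, 163.7]
tool_rot: [-0.059, 0.991, 0.116, -0.007]
wrist_force: [0.7, -0.5, 0.4]
grip_width: 1.0
t 3.55 tcp [491.1 160.2 163.7] F [ 0.7 -0.5  0.4] grip 85.4 toolx [ 0.973  0.231 -0.001] tooly [ 0.229 -0.966 -0.119] z [-0.028  0.115 -0.993]
```

View pics/w2.png

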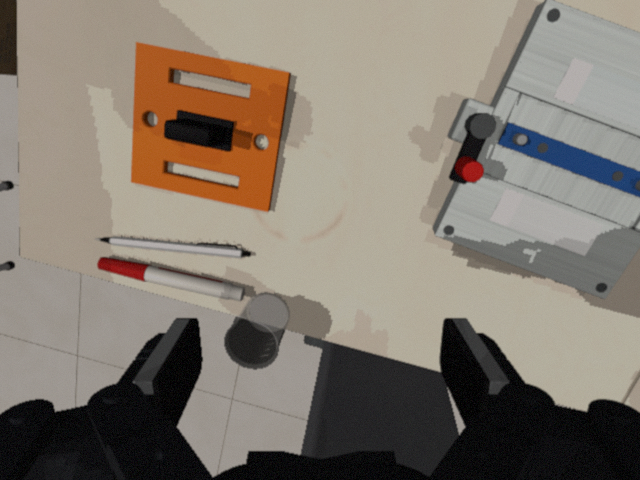

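```bash
python3 -m jog '[{"gripper":0.0854,"dp":[0,0,0],"turn":0},{"gripper":0.0854,"dp":[0,0,0],"turn":0},{"gripper":0.0854,"dp":[0,0,0],"turn":0},{"gripper":0.0854,"dp":[0,0,0],"turn":0},{"gripper":0.0854,"dp":[0,0,0],"turn":0},{"gripper":0.0854,"dp":[0,0,0],"turn":0},{"gripper":0.0854,"dp":[0,0,0],"turn":0},{"gripper":0.0854,"dp":[0,0,0],"turn":0}]'; python3 - <<'E'
from h import *
print(st()["q"].round(3))
E
```

```text
clock: 4.6
eef_pos: [490.7, 160.3, 163.0]
tool_rot: [-0.059, 0.991, 0.116, -0.008]
wrist_force: [0.2, -0.0, 0.1]
grip_width: 0.998
t 4.6 tcp [490.7 160.3 163. ] F [ 0.2 -0.   0.1] grip 85.2 toolx [ 0.973  0.231 -0.002] tooly [ 0.229 -0.966 -0.119] z [-0.029  0.115 -0.993]
[ 0.232  0.175 -0.316  1.082  0.119  3.141]
```

```bash
python3 -m jog '[{"gripper":0.0854,"dp":[0,0,0],"turn":-10},{"gripper":0.0854,"dp":[0,0,0],"turn":-10},{"gripper":0.0854,"dp":[0,0,0],"turn":-10},{"gripper":0.0854,"dp":[0,0,0],"turn":-10},{"gripper":0.0854,"dp":[0,0,0],"turn":-10},{"gripper":0.0854,"dp":[0,0,0],"turn":-10},{"gripper":0.0854,"dp":[0,0,0],"turn":-10},{"gripper":0.0854,"dp":[0,0,0],"turn":0}]'; python3 - <<'E'
from h import *
print(st()["q"].round(3))
E
```

```text
clock: 5.6
eef_pos: [490.6, 160.3, 163.0]
tool_rot: [-0.053, 0.746, 0.663, 0.027]
wrist_force: [0.1, -0.0, -0.6]
grip_width: 0.998
t 5.6 tcp [490.6 160.3 163. ] F [ 0.1 -0.  -0.6] grip 85.2 toolx [0.119 0.987 0.111] tooly [ 0.992 -0.115 -0.043] z [-0.029  0.115 -0.993]
[ 0.232  0.175 -0.316  1.082  0.119  1.921]
```

```bash
for i in 1; do python3 -m jog '[{"gripper":0.0854,"dp":[0,0,0],"turn":-10.6},{"gripper":0.0854,"dp":[0,0,0],"turn":-10.6},{"gripper":0.0854,"dp":[0,0,0],"turn":-10.6},{"gripper":0.0854,"dp":[0,0,0],"turn":-10.6},{"gripper":0.0854,"dp":[0,0,0],"turn":-10.6},{"gripper":0.0854,"dp":[0,0,0],"turn":-10.6},{"gripper":0.0854,"dp":[0,0,0],"turn":-10.6},{"gripper":0.0854,"dp":[0,0,0],"turn":-10.6}]'
python3 -m jog '[{"gripper":0.0854,"dp":[0,0,0],"turn":-10.6},{"gripper":0.0854,"dp":[0,0,0],"turn":-10.6},{"gripper":0.0854,"dp":[0,0,0],"turn":-10.6},{"gripper":0.0854,"dp":[0,0,0],"turn":-10.6},{"gripper":0.0854,"dp":[0,0,0],"turn":-10.6},{"gripper":0.0854,"dp":[0,0,0],"turn":-10.6},{"gripper":0.0854,"dp":[0,0,0],"turn":-10.6},{"gripper":0.0854,"dp":[0,0,0],"turn":-10.6}]'
python3 -m jog '[{"gripper":0.0854,"dp":[0,0,0],"turn":-10.6},{"gripper":0.0854,"dp":[0,0,0],"turn":-10.6},{"gripper":0.0854,"dp":[0,0,0],"turn":-10.6},{"gripper":0.0854,"dp":[0,0,0],"turn":-10.6},{"gripper":0.0854,"dp":[0,0,0],"turn":-10.6},{"gripper":0.0854,"dp":[0,0,0],"turn":-10.6},{"gripper":0.0854,"dp":[0,0,0],"turn":-10.6},{"gripper":0.0854,"dp":[0,0,0],"turn":-10.6}]'
python3 -m jog '[{"gripper":0.0854,"dp":[0,0,0],"turn":-10.6},{"gripper":0.0854,"dp":[0,0,0],"turn":-10.6},{"gripper":0.0854,"dp":[0,0,0],"turn":-10.6},{"gripper":0.0854,"dp":[0,0,0],"turn":-5},{"gripper":0.0854,"dp":[0,0,0],"turn":-5},{"gripper":0.0854,"dp":[0,0,0],"turn":-5},{"gripper":0.0854,"dp":[0,0,0],"turn":0},{"gripper":0.0854,"dp":[0,0,0],"turn":0}]'; done;  python3 - <<'E'
from h import *
print(st()["q"].round(3))
E
```

```text
clock: 6.6
eef_pos: [490.7, 160.4, 163.0]
tool_rot: [-0.02, 0.102, 0.993, 0.056]
wrist_force: [0.3, -0.3, 0.3]
grip_width: 1.001
clock: 7.6
eef_pos: [490.7, 160.3, 163.0]
tool_rot: [0.023, -0.594, 0.802, 0.055]
wrist_force: [1.4, 0.2, -0.8]
grip_width: 0.999
clock: 8.6
eef_pos: [490.7, 160.4, 163.0]
tool_rot: [-0.054, 0.98, -0.191, -0.025]
wrist_force: [1.3, 0.0, -0.3]
grip_width: 0.998
clock: 9.6
eef_pos: [475.9, 206.0, 162.8]
tool_rot: [-0.038, 0.984, 0.176, 0.002]
wrist_force: [-1.2, -0.1, 0.3]
grip_width: 1.0
t 9.6 tcp [475.9 206.  162.8] F [-1.2 -0.1  0.3] grip 85.4 toolx [0.938 0.346 0.018] tooly [ 0.347 -0.935 -0.075] z [-0.009  0.076 -0.997]
[ 0.356  0.162 -0.328  1.062  0.075 -3.139]
```

```bash
python3 -m jog '[{"gripper":0.0854,"dp":[0,0,0],"turn":-5},{"gripper":0.0854,"dp":[0,0,0],"turn":-5},{"gripper":0.0854,"dp":[0,0,0],"turn":-4},{"gripper":0.0854,"dp":[0,0,0],"turn":0},{"gripper":0.0854,"dp":[0,0,0],"turn":0},{"gripper":0.0854,"dp":[0,0,0],"turn":0},{"gripper":0.0854,"dp":[0,0,0],"turn":0},{"gripper":0.0854,"dp":[0,0,0],"turn":0}]';  python3 - <<'E'
from h import *
print(st()["q"].round(3))
E
```

```text
clock: 10.6
eef_pos: [449.7, 259.5, 162.6]
tool_rot: [-0.012, 0.967, 0.253, 0.013]
wrist_force: [0.2, 0.3, 0.6]
grip_width: 1.001
t 10.6 tcp [449.7 259.5 162.6] F [0.2 0.3 0.6] grip 85.5 toolx [0.872 0.488 0.031] tooly [ 0.489 -0.872 -0.017] z [ 0.019  0.03  -0.999]
[ 0.512  0.153 -0.338  1.049  0.017 -3.141]
```

```bash
python3 -m jog '[{"gripper":0.0854,"dp":[0,0,0],"turn":-4},{"gripper":0.0854,"dp":[0,0,0],"turn":-3},{"gripper":0.0854,"dp":[0,0,0],"turn":0},{"gripper":0.0854,"dp":[0,0,0],"turn":0},{"gripper":0.0854,"dp":[0,0,0],"turn":0},{"gripper":0.0854,"dp":[0,0,0],"turn":0},{"gripper":0.0854,"dp":[0,0,0],"turn":0},{"gripper":0.0854,"dp":[0,0,0],"turn":0}]';  python3 - <<'E'
from h import *
print(st()["q"].round(3))
E
```

```text
clock: 11.6
eef_pos: [433.4, 284.8, 162.6]
tool_rot: [0.001, 0.957, 0.29, 0.017]
wrist_force: [0.3, -0.0, -0.2]
grip_width: 0.996
t 11.6 tcp [433.4 284.8 162.6] F [ 0.3 -0.  -0.2] grip 85.1 toolx [0.831 0.555 0.032] tooly [ 0.555 -0.832  0.013] z [ 0.033  0.007 -0.999]
[ 0.59   0.151 -0.34   1.048 -0.013 -3.141]
```

```bash
python3 -m jog '[{"gripper":0.0854,"dp":[0,0,0],"turn":10.6},{"gripper":0.0854,"dp":[0,0,0],"turn":10.6},{"gripper":0.0854,"dp":[0,0,0],"turn":10.6},{"gripper":0.0854,"dp":[0,0,0],"turn":10.6},{"gripper":0.0854,"dp":[0,0,0],"turn":10.6},{"gripper":0.0854,"dp":[0,0,0],"turn":10.6},{"gripper":0.0854,"dp":[0,0,0],"turn":10.6},{"gripper":0.0854,"dp":[0,0,0],"turn":10.6}]'
python3 -m jog '[{"gripper":0.0854,"dp":[0,0,0],"turn":10.6},{"gripper":0.0854,"dp":[0,0,0],"turn":10.6},{"gripper":0.0854,"dp":[0,0,0],"turn":10.6},{"gripper":0.0854,"dp":[0,0,0],"turn":10.6},{"gripper":0.0854,"dp":[0,0,0],"turn":10.6},{"gripper":0.0854,"dp":[0,0,0],"turn":10.6},{"gripper":0.0854,"dp":[0,0,0],"turn":10.6},{"gripper":0.0854,"dp":[0,0,0],"turn":10.6}]'
python3 -m jog '[{"gripper":0.0854,"dp":[0,0,0],"turn":10.4},{"gripper":0.0854,"dp":[0,0,0],"turn":10.4},{"gripper":0.0854,"dp":[0,0,0],"turn":10.4},{"gripper":0.0854,"dp":[0,0,0],"turn":10.4},{"gripper":0.0854,"dp":[-0.04,-0.0015,0.02],"turn":0},{"gripper":0.0854,"dp":[-0.05,-0.0018,0.02],"turn":0},{"gripper":0.0854,"dp":[0,0,0.02],"turn":0},{"gripper":0.0854,"dp":[0,0,0],"turn":0}]'
python3 - <<'E'
from h import *
print(st()["q"].round(3)); c=cam("wrist","w3")
E
```

```text
clock: 12.6
eef_pos: [433.4, 284.9, 162.6]
tool_rot: [-0.01, 0.901, -0.434, 0.013]
wrist_force: [0.0, -0.2, -0.9]
grip_width: 1.003
clock: 13.6
eef_pos: [433.3, 284.9, 162.6]
tool_rot: [0.017, -0.373, 0.928, -0.003]
wrist_force: [0.2, -0.0, 0.2]
grip_width: 1.002
clock: 14.6
eef_pos: [524.2, 285.1, 103.7]
tool_rot: [0.015, -0.022, 1.0, 0.002]
wrist_force: [-0.7, -0.4, 0.1]
grip_width: 1.001
t 14.6 tcp [524.2 285.1 103.7] F [-0.7 -0.4  0.1] grip 85.5 toolx [-0.999 -0.044 -0.03 ] tooly [-0.044  0.999  0.004] z [ 0.03   0.005 -1.   ]
[ 0.504  0.335 -0.241  0.965 -0.01   0.46 ]
```

View pics/w3.png

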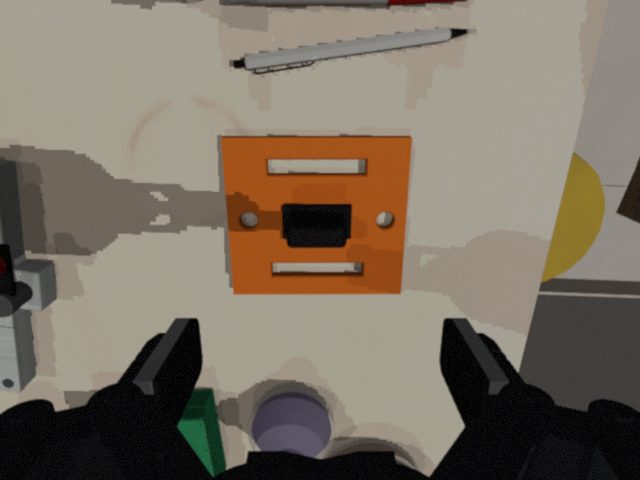

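```bash
python3 - <<'E'
from h import *
c=cam("wrist"); hsv=cv2.cvtColor(c["color"],cv2.COLOR_RGB2HSV); H,S,V=[hsv[...,i].astype(int) for i in range(3)]
o=((H>4)&(H<20)&(S>190)&(V>50)).astype(np.uint8); o[300:]=0;o[:,:210]=0;o[:,430:]=0
k,h=cv2.findContours(o,cv2.RETR_CCOMP,cv2.CHAIN_APPROX_NONE)
for kk,hh in zip(k,h[0]):
    if cv2.contourArea(kk)<30: continue
    print(hh[3]<0,cv2.minAreaRect(plane(c,kk[:,0],8)[:,:2].astype(np.float32)))
print(plane(c,[(249,219),(385,219)],8)); P=cloud(c)
v=(H>115)&(H<160)&(S>30)&(P[...,2]>15)&(P[...,2]<90); w=P[v]; print("burner",w.min(0),w.max(0),v.sum())
b=(V<45)&(P[...,2]>35)&(P[...,2]<55); b[300:]=0; b[:,:240]=0;b[:,400:]=0; print("bartop",P[b].mean(0),cv2.minAreaRect(P[b][:,:2].astype(np.float32)),b.sum())
E
```

```text
True ((522.6834716796875, 283.0792236328125), (108.67559051513672, 118.69794464111328), 2.502922296524048)
False ((557.0715942382812, 284.8992614746094), (9.94736099243164, 64.67803955078125), 2.409489631652832)
False ((523.8599243164062, 238.14486694335938), (11.943023681640625, 12.773876190185547), 2.455214500427246)
False ((519.8097534179688, 328.4044494628906), (12.029193878173828, 12.801085472106934), 48.07754135131836)
False ((526.7854614257812, 283.31622314453125), (31.301916122436523, 47.10185241699219), 2.4602441787719727)
False ((486.3299560546875, 281.5267028808594), (10.9398832321167, 64.54790496826172), 2.489790439605713)
[[524.85779119 238.48289775   8.        ]
 [520.94196479 330.05884203   8.        ]]
burner [515.38589947  81.33082036  15.02206002] [693.01601662 300.81276533  55.62855405] 4559
bartop [521.2961499  283.05214587  41.67405881] ((522.2034912109375, 282.8610534667969), (12.792113304138184, 35.53996658325195), 1.9614747762680054) 1308
```

```bash
python3 -m jog '[{"gripper":0.0854,"dp":[0.0045,-0.0022,0.02],"turn":0},{"gripper":0.0854,"dp":[0,0,0.025],"turn":0},{"gripper":0.0854,"dp":[0,0,0.025],"turn":0},{"gripper":0.0854,"dp":[0,0,0.021],"turn":0},{"gripper":0.0854,"dp":[0,0,0],"turn":0},{"gripper":0.02,"dp":[0,0,0],"turn":0},{"gripper":0.02,"dp":[0,0,0],"turn":0},{"gripper":0.02,"dp":[0,0,0],"turn":0}]' 60
python3 -m jog '[{"gripper":0.02,"dp":[0,0,0],"turn":0},{"gripper":0.02,"dp":[0,0,0],"turn":0},{"gripper":0.02,"dp":[0,0,0],"turn":0},{"gripper":0.02,"dp":[0,0,0],"turn":0},{"gripper":0.02,"dp":[0,0,-0.015],"turn":0},{"gripper":0.02,"dp":[0,0,-0.03],"turn":0},{"gripper":0.02,"dp":[0,0,-0.03],"turn":0},{"gripper":0.02,"dp":[0,0,-0.03],"turn":0}]' 60
python3 - <<'E'
from h import *
print(st()["q"].round(3)); c=cam("wrist","w4")
E
```

```text
clock: 15.7
eef_pos: [524.6, 284.7, 15.6]
tool_rot: [0.017, -0.022, 1.0, 0.004]
wrist_force: [-0.1, -0.7, 0.1]
grip_width: 0.376
clock: 16.7
eef_pos: [520.7, 283.7, 121.6]
tool_rot: [0.017, -0.022, 1.0, 0.003]
wrist_force: [0.9, -0.2, -0.0]
grip_width: 0.23
t 16.7 tcp [520.7 283.7 121.6] F [ 0.9 -0.2 -0. ] grip 19.7 toolx [-0.998 -0.045 -0.035] tooly [-0.045  0.999  0.006] z [ 0.034  0.008 -0.999]
[ 0.505  0.311 -0.232  0.994 -0.01   0.46 ]
```

View pics/w4.png

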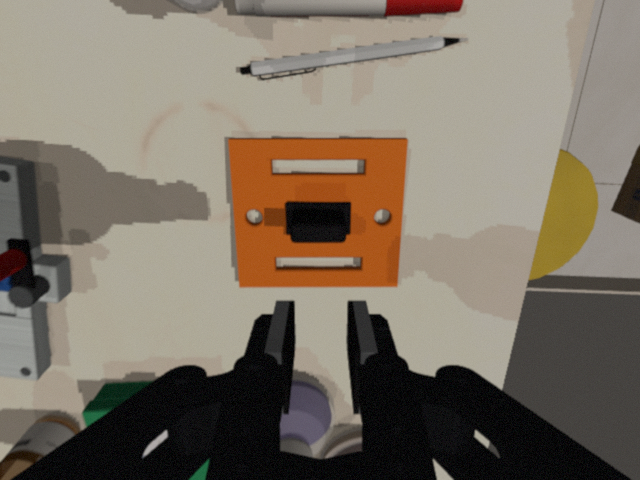

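```bash
python3 - <<'E'
from h import *
c=cam("wrist"); s=st(); M=quat(s["tool_rot"]).as_matrix()
f=240/np.tan(np.radians(c["vertical_fov"]/2))
def proj(p):
    q=quat(c["rotation"]).inv().apply(p-c["origin"]); return (c["cx"]+f*q[0]/-q[2], c["cy"]-f*q[1]/-q[2], -q[2])
for dx,dy,dz in[(0,0,0),(0,9.85,0),(0,-9.85,0),(0,9.85,-19),(11,9.85,0),(-11,9.85,0)]: print((dx,dy,dz),proj(s["eef_pos"]+M@np.array([dx,dy,dz])))
P=cloud(c); p=P[300:420,260:300].reshape(-1,3); print(P[312,285],P[405,285],P[312,355])
L=(P-s["eef_pos"])@M; m=(L[...,2]<40)&(L[...,2]>-60)&(abs(L[...,0])<40)&(abs(L[...,1])<60)&(P[...,2]>60)
print(np.percentile(L[m],[0,5,50,95,100],axis=0).round(1),m.sum())
print(plane(c,[(254,216),(382,216)],8))
E
```

```text
t 16.8 tcp [523.1 285.  124.5] F [0.8 0.3 1.3] grip 19.7 toolx [-0.998 -0.044 -0.04 ] tooly [-0.045  0.999  0.009] z [ 0.04   0.011 -0.999]
(0, 0, 0) (np.float64(319.2781980583018), np.float64(284.7648514850945), np.float64(191.67521793896316))
(0, 9.85, 0) (np.float64(340.68143790307846), np.float64(284.76103415304675), np.float64(191.6707898778007))
(0, -9.85, 0) (np.float64(297.87594710156924), np.float64(284.76866864077107), np.float64(191.67964600012564))
(0, 9.85, -19) (np.float64(342.75250481921194), np.float64(303.71777477609714), np.float64(173.6201894813155))
(11, 9.85, 0) (np.float64(341.03898849783445), np.float64(262.46883915153927), np.float64(188.23710226413309))
(-11, 9.85, 0) (np.float64(340.3364725351123), np.float64(306.2685784397957), np.float64(195.10447749146834))
[511.40548027 272.29279488 169.63680571] [529.73704339 274.31035423 194.14845329] [510.19184223 296.61363278 170.07110116]
[[-12.3 -23.1 -60. ]
 [ -5.6 -21.1 -59.2]
 [  6.8  -9.3 -50. ]
 [ 10.8  22.4 -38.3]
 [ 11.4  24.3 -33.1]] 2977
[[528.17830597 238.57032447   8.        ]
 [524.30479177 331.27617062   8.        ]]
```

```bash
python3 - <<'E'
from h import *
s=st()
for n in("scene","side"):
    c=cam(n,n+"5"); P=cloud(c)
    m=(abs(P[...,0]-s["eef_pos"][0])<25)&(abs(P[...,1]-s["eef_pos"][1])<45)&(P[...,2]>60)
    print(n,m.sum(),np.percentile(P[m][:,2],[0,1,3,10]).round(1))
    v,u=np.nonzero(m); print(u.min(),u.max(),v.min(),v.max())
    cv2.imwrite(f"pics/{n}5z.png",cv2.resize(c["color"][max(0,v.max()-150):v.max()+60,max(0,u.min()-60):u.max()+60],None,fx=2.5,fy=2.5)[:,:,::-1])
E
```

```text
t 16.8 tcp [523.1 285.  124.5] F [0.8 0.3 1.3] grip 19.7 toolx [-0.998 -0.044 -0.04 ] tooly [-0.045  0.999  0.009] z [ 0.04   0.011 -0.999]
scene 5869 [156.4 167.9 182.1 227.3]
240 312 0 248
side 8196 [154.  162.3 172.2 210.7]
302 353 0 230
```

View pics/side5z.png

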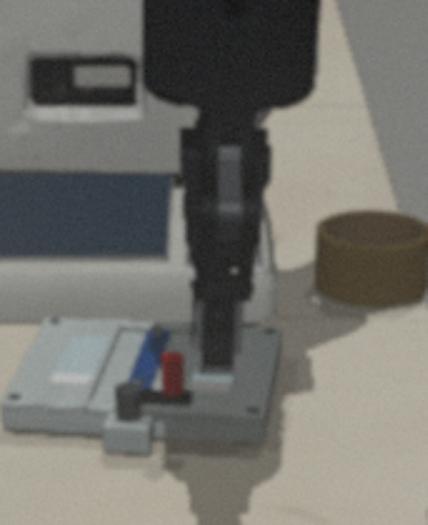

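```bash
cat >> h.py <<'E'
def maskpose(c,z,r0=0,r1=300,c0=200,c1=440):
    hsv=cv2.cvtColor(c["color"],cv2.COLOR_RGB2HSV); H,S,V=[hsv[...,i].astype(int) for i in range(3)]
    o=((H>4)&(H<20)&(S>190)&(V>50)).astype(np.uint8); m=np.zeros_like(o); m[r0:r1,c0:c1]=1; o*=m
    k,h=cv2.findContours(o,cv2.RETR_CCOMP,cv2.CHAIN_APPROX_NONE)
    for kk,hh in zip(k,h[0]):
        if cv2.contourArea(kk)<30: continue
        a=cv2.minAreaRect(plane(c,kk[:,0],z)[:,:2].astype(np.float32)); print(hh[3]<0,np.round(a[0],1),np.round(a[1],1),round(a[2],2),kk[:,0].mean(0).round(1))
E
python3 - <<'E'
from h import *
print(st()["q"].round(3)); c=cam("wrist"); maskpose(c,8)
E
```

```text
t 16.9 tcp [521.2 283.9 120.9] F [-0.1 -1.2 -0.6] grip 19.8 toolx [-0.998 -0.044 -0.036] tooly [-0.045  0.999  0.007] z [ 0.035  0.008 -0.999]
[ 0.505  0.312 -0.233  0.991 -0.01   0.46 ]
True [522.4 283. ] [108.2 118.5] 2.5 [317.1 208.5]
False [557.  284.7] [10.5 64.6] 2.39 [317.5 260.1]
False [519.5 328.2] [11.6 12.6] 49.91 [380.8 214.2]
False [523.5 237.8] [13.  11.6] 44.83 [253.5 214.5]
False [526.5 283.4] [31.6 46.9] 2.85 [317.6 219.5]
False [486.  281.6] [11.6 64.8] 2.47 [316.8 164.8]
```

```bash
python3 -m jog '[{"gripper":0.07,"dp":[0.0033,-0.0016,0],"turn":0},{"gripper":0.07,"dp":[0,0,0],"turn":0},{"gripper":0.07,"dp":[0,0,0.02],"turn":0},{"gripper":0.07,"dp":[0,0,0.035],"turn":0},{"gripper":0.07,"dp":[0,0,0.035],"turn":0},{"gripper":0.07,"dp":[0,0,0.035],"turn":0},{"gripper":0.07,"dp":[0,0,0.005],"turn":0},{"gripper":0.07,"dp":[0,0,0],"turn":0}]' 60
python3 - <<'E'
from h import *
s=st();c=cam("wrist"); P=cloud(c); M=quat(s["tool_rot"]).as_matrix();L=(P-s["eef_pos"])@M
v,u=np.mgrid[:480,:640]
m=(v>260)&(abs(L[...,1])>25)&(abs(L[...,1])<60)&(abs(L[...,0])<20)&(P[...,2]>11)
print(np.percentile(L[m],[0,1,5,50,99,100],axis=0).round(1),m.sum(),P[m][:,2].min()); cv2.imwrite("pics/w6.png",c["color"][:,:,::-1])
E
```

```text
clock: 17.95
eef_pos: [521.6, 282.7, -10.3]
tool_rot: [0.017, -0.022, 1.0, 0.003]
wrist_force: [0.2, -0.4, 0.2]
grip_width: 0.819
t 17.95 tcp [521.6 282.7 -10.3] F [ 0.2 -0.4  0.2] grip 69.9 toolx [-0.998 -0.045 -0.033] tooly [-0.045  0.999  0.006] z [ 0.033  0.007 -0.999]
[[ -14.3  -60.  -118.4]
 [ -10.1  -59.4 -116. ]
 [  -6.5  -57.  -112.2]
 [  10.   -25.5  -92.7]
 [  16.9   59.4  -43.7]
 [  17.8   60.   -38.2]] 35464 28.179326387007848
```

View pics/w6.png

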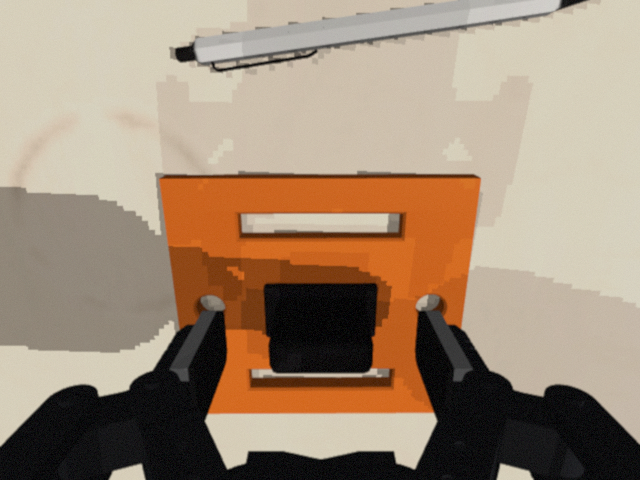

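```bash
python3 -m jog '[{"gripper":0.07,"dp":[0,0,0.005],"turn":0},{"gripper":0.03,"dp":[0,0,0],"turn":0},{"gripper":0.03,"dp":[0,0,0],"turn":0},{"gripper":0.03,"dp":[0,0,0],"turn":0},{"gripper":0.03,"dp":[0,0,0],"turn":0},{"gripper":0.03,"dp":[0,0,0],"turn":0},{"gripper":0.03,"dp":[0,0,0],"turn":0},{"gripper":0.03,"dp":[0,0,0],"turn":0}]' 60
python3 - <<'E'
from h import *
s=st();c=cam("wrist","w7")
E
```

```text
clock: 19.0
eef_pos: [522.3, 283.0, -14.8]
tool_rot: [0.017, -0.022, 1.0, 0.003]
wrist_force: [-1.0, -0.9, 5.8]
grip_width: 0.407
t 19.0 tcp [522.3 283.  -14.8] F [-1.  -0.9  5.8] grip 34.8 toolx [-0.998 -0.045 -0.035] tooly [-0.045  0.999  0.006] z [ 0.034  0.008 -0.999]
```

View pics/w7.png

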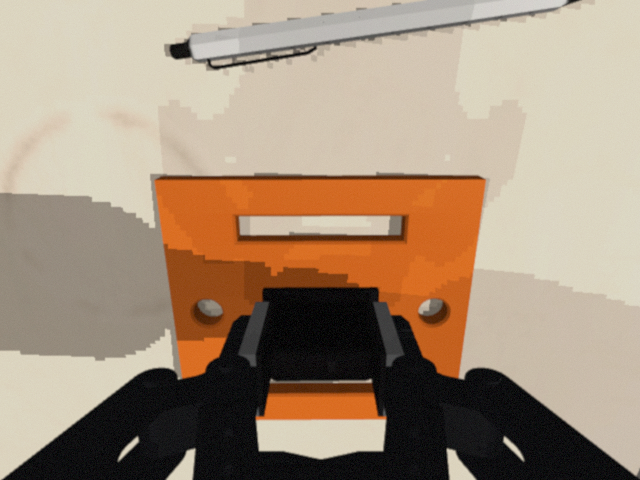

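```bash
python3 -m jog '[{"gripper":0.03,"dp":[0,0,-0.005],"turn":0},{"gripper":0.03,"dp":[0,0,-0.01],"turn":0},{"gripper":0.03,"dp":[0,0,-0.02],"turn":0},{"gripper":0.03,"dp":[0,0,-0.03],"turn":0},{"gripper":0.03,"dp":[0,0,-0.03],"turn":0},{"gripper":0.03,"dp":[0,0,0],"turn":4},{"gripper":0.03,"dp":[0,0,0],"turn":4},{"gripper":0.03,"dp":[0,0,0],"turn":0}]' 60
python3 - <<'E'
from h import *
s=st();c=cam("wrist","w8"); T=quat(s["tool_rot"]); Rc=T.inv()*quat(c["rotation"]); o=T.inv().apply(c["origin"]-s["eef_pos"]); print("cam in tool",o)
T1=quat([0.0,.9997,.0230,0.0]); c1=dict(c); q=(T1*Rc).as_quat(); c1["rotation"]=np.array([q[3],*q[:3]]); c1["origin"]=np.array([469,3.6,249.4])+T1.apply(o); print(c1["origin"])
im=cv2.imread("pics/w1.png")[:,:,::-1]; c1["color"]=np.ascontiguousarray(im); maskpose(c1,8,50,180,0,120)
print(plane(c1,[(270,71),(373,87)],31.5).round(1).tolist())
maskpose(c,92,100,480,100,540)
# level of the mask
P=cloud(c); print("mask z at", [P[v,u].round(1).tolist() for v,u in((195,320),(195,200),(195,450),(340,180),(340,460))])
E
```

```text
clock: 20.05
eef_pos: [518.5, 282.1, 79.8]
tool_rot: [0.016, 0.047, 0.999, 0.004]
wrist_force: [0.3, 0.2, -2.1]
grip_width: 0.408
t 20.05 tcp [518.5 282.1  79.8] F [ 0.3  0.2 -2.1] grip 34.8 toolx [-0.995  0.094 -0.032] tooly [0.094 0.996 0.01 ] z [ 0.033  0.007 -0.999]
cam in tool [  79.63401797    0.88208522 -174.00229037]
[548.59032582   6.38117367 423.40229037]
True [522.6 271.9] [106.5 107.1] 2.61 [ 44.1 110.5]
False [486.3 276.6] [12.6 63.4] 2.61 [ 43.7 155. ]
False [524.1 233. ] [12.2 12.3] 43.19 [ 83.2 117.7]
[[572.5, 51.8, 31.5], [563.4, -39.3, 31.5]]
True [573.3 277.7] [63.2 20.6] 84.11 [320.5 403.2]
True [513.  283.1] [127.4  94.3] 84.47 [320.4 262.1]
False [518.  234.8] [12.2  9.8] 32.32 [209.8 307.4]
False [527.4 329.8] [ 9.9 12. ] 45.56 [430.5 306.9]
False [485.7 285.9] [66.8  9.7] 84.41 [320.3 225.1]
mask z at [[470.7, 287.0, 102.0], [466.3, 243.4, 102.5], [475.1, 334.4, 102.7], [526.5, 223.1, 102.1], [538.3, 339.5, 102.3]]
```

View pics/w8.png

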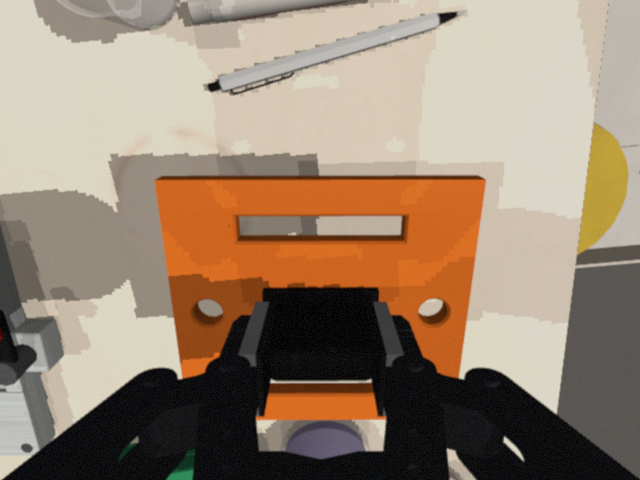

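```bash
python3 -m jog '[{"gripper":0.03,"dp":[-0.01,-0.015,-0.016],"turn":0},{"gripper":0.03,"dp":[-0.024,-0.035,0],"turn":0},{"gripper":0.03,"dp":[-0.03,-0.046,0],"turn":0},{"gripper":0.03,"dp":[-0.03,-0.046,0],"turn":0},{"gripper":0.03,"dp":[-0.03,-0.046,0],"turn":0},{"gripper":0.03,"dp":[-0.028,-0.042,0],"turn":0},{"gripper":0.03,"dp":[-0.02,-0.029,0],"turn":0},{"gripper":0.03,"dp":[0,0,0],"turn":0}]' 60
python3 -m jog '[{"gripper":0.03,"dp":[0,0,0],"turn":0},{"gripper":0.03,"dp":[0,0,0],"turn":0},{"gripper":0.03,"dp":[0,0,0],"turn":0},{"gripper":0.03,"dp":[0,0,0],"turn":0},{"gripper":0.03,"dp":[0,0,0],"turn":0},{"gripper":0.03,"dp":[0,0,0],"turn":0},{"gripper":0.03,"dp":[0,0,0],"turn":0},{"gripper":0.03,"dp":[0,0,0],"turn":0}]'
python3 - <<'E'
from h import *
s=st();c=cam("wrist","w9"); print(s["q"].round(2),c["origin"])
E
```

```text
clock: 21.1
eef_pos: [666.2, 4.1, 99.1]
tool_rot: [0.017, 0.049, 0.999, 0.004]
wrist_force: [-1.6, 0.5, -2.5]
grip_width: 0.407
clock: 22.1
eef_pos: [664.7, 7.8, 98.3]
tool_rot: [0.016, 0.048, 0.999, 0.004]
wrist_force: [0.3, -0.4, -1.7]
grip_width: 0.407
t 22.1 tcp [664.7   7.8  98.3] F [ 0.3 -0.4 -1.7] grip 34.8 toolx [-0.995  0.095 -0.032] tooly [0.095 0.995 0.01 ] z [ 0.033  0.007 -0.999]
[ 0.01  0.46 -0.08  1.01  0.01  0.1 ] [579.73824481  14.99738501 269.62546615]
```

View pics/w9.png

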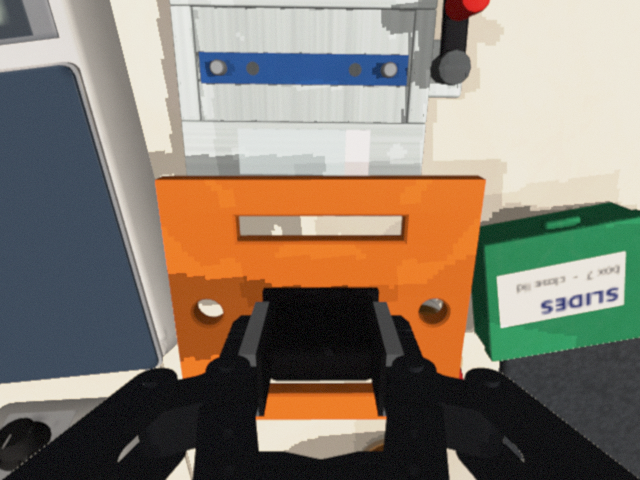

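```bash
python3 - <<'E'
from h import *
s=st();c=cam("wrist")
a=cv2.resize(c["color"][30:110,170:490],None,fx=2.5,fy=2.5,interpolation=cv2.INTER_CUBIC)
z=[]
for x0 in(200,372):
    g=cv2.resize(c["color"][50:88,x0:x0+36],None,fx=8,fy=8,interpolation=cv2.INTER_CUBIC); z.append(g)
cv2.imwrite("pics/w9z.png",np.hstack(z)[:,:,::-1])
M=quat(s["tool_rot"]).as_matrix()
p=plane(c,[(216,68),(390,70)],31.5); print(p.round(1).tolist(),p.mean(0)); d=p[1]-p[0]; print(np.linalg.norm(d),np.degrees(np.arctan2(-d[0],d[1])))
print("held holes",plane(c,[(209.8,311),(430.5,311)],98.3+22.5).round(1).tolist())
maskpose(c,98.3+22.6,170,480,100,540)
E
```

```text
t 22.15 tcp [664.7   7.8  98.3] F [ 0.1 -0.7 -3.1] grip 35.0 toolx [-0.995  0.095 -0.033] tooly [0.095 0.995 0.01 ] z [ 0.033  0.007 -0.999]
[[565.3, -36.7, 31.5], [575.0, 54.9, 31.5]] [570.17009264   9.10909868  31.5       ]
92.0793387600064 -6.046764935704111
held holes [[660.4, -36.2, 120.8], [669.4, 52.9, 120.8]]
True [710.1   4.2] [59.1 18.7] 83.99 [320.7 403. ]
True [654.1   9.7] [119.8  88.2] 84.42 [320.4 262.3]
False [666.3  53.5] [9.6 7.4] 70.38 [431.3 305.4]
False [658.7 -35.9] [11.5  9.1] 33.13 [209.8 307.4]
False [628.6  11.8] [62.5  9.1] 84.37 [320.2 225.1]
```

View pics/w9z.png

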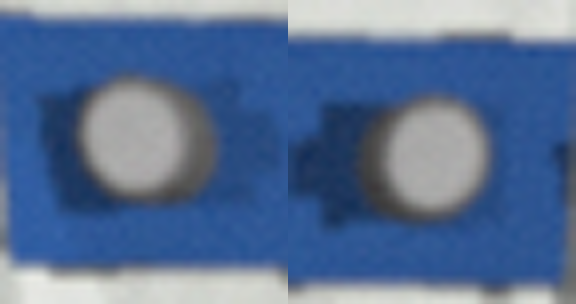

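```bash
python3 -m jog '[{"gripper":0.03,"dp":[0.025,-0.0027,0],"turn":0.3},{"gripper":0.03,"dp":[0.035,-0.0038,0],"turn":0},{"gripper":0.03,"dp":[0.0301,-0.0032,0],"turn":0},{"gripper":0.03,"dp":[0,0,0.01],"turn":0},{"gripper":0.03,"dp":[0,0,0.02],"turn":0},{"gripper":0.03,"dp":[0,0,0.025],"turn":0},{"gripper":0.03,"dp":[0,0,0.015],"turn":0},{"gripper":0.03,"dp":[0,0,0],"turn":0}]' 60
python3 -m jog '[{"gripper":0.03,"dp":[0,0,0],"turn":0},{"gripper":0.03,"dp":[0,0,0],"turn":0},{"gripper":0.03,"dp":[0,0,0],"turn":0},{"gripper":0.03,"dp":[0,0,0],"turn":0},{"gripper":0.03,"dp":[0,0,0.001],"turn":0},{"gripper":0.03,"dp":[0,0,0.001],"turn":0},{"gripper":0.03,"dp":[0,0,0.001],"turn":0},{"gripper":0.03,"dp":[0,0,0],"turn":0}]'
python3 - <<'E'
from h import *
s=st();c=cam("wrist","w10")
d=cam("side"); cv2.imwrite("pics/s10.png",cv2.resize(d["color"][180:280,225:385],None,fx=4,fy=4,interpolation=cv2.INTER_CUBIC)[:,:,::-1])
E
```

```text
clock: 23.2
eef_pos: [575.8, 7.6, 24.0]
tool_rot: [0.015, 0.05, 0.999, 0.004]
wrist_force: [0.0, -0.2, -2.1]
grip_width: 0.405
clock: 24.2
eef_pos: [576.4, 7.6, 22.2]
tool_rot: [0.016, 0.05, 0.999, 0.004]
wrist_force: [-0.9, -0.4, -3.0]
grip_width: 0.41
t 24.2 tcp [576.4   7.6  22.2] F [-0.9 -0.4 -3. ] grip 35.0 toolx [-0.994  0.1   -0.032] tooly [0.1   0.995 0.011] z [ 0.033  0.007 -0.999]
```

View pics/w10.png

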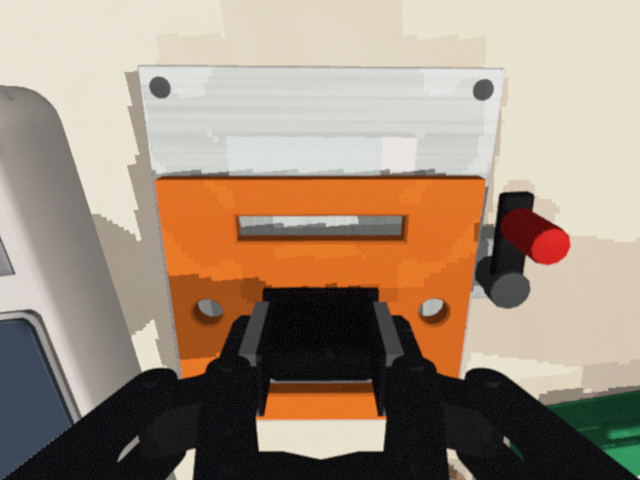

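View pics/s10.png

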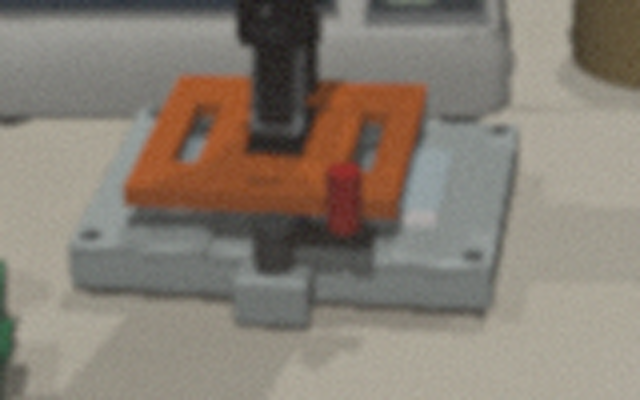

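```bash
python3 -m jog '[{"gripper":0.03,"dp":[0,0,0.001],"turn":0.4},{"gripper":0.03,"dp":[0,0,0.001],"turn":0},{"gripper":0.03,"dp":[0,0,0.001],"turn":0},{"gripper":0.03,"dp":[0,0,0.0005],"turn":0},{"gripper":0.03,"dp":[0,0,0.0005],"turn":0},{"gripper":0.03,"dp":[0,0,0],"turn":0},{"gripper":0.03,"dp":[0,0,0],"turn":0},{"gripper":0.03,"dp":[0,0,0],"turn":0}]' 60
python3 -m jog '[{"gripper":0.03,"dp":[0,0,0.0005],"turn":0},{"gripper":0.03,"dp":[0,0,0],"turn":0},{"gripper":0.03,"dp":[0,0,0],"turn":0},{"gripper":0.03,"dp":[0,0,0.0],"turn":0},{"gripper":0.03,"dp":[0,0,0],"turn":0},{"gripper":0.03,"dp":[0,0,0],"turn":0},{"gripper":0.03,"dp":[0,0,0],"turn":0},{"gripper":0.03,"dp":[0,0,0],"turn":0}]' 60
```

```text
clock: 25.3
eef_pos: [576.8, 7.6, 18.4]
tool_rot: [0.017, 0.054, 0.998, 0.005]
wrist_force: [-1.0, -0.1, -2.0]
grip_width: 0.41
clock: 26.3
eef_pos: [576.7, 7.6, 17.9]
tool_rot: [0.016, 0.054, 0.998, 0.004]
wrist_force: [-0.4, 0.1, -2.0]
grip_width: 0.405
```

```bash
python3 -m jog '[{"gripper":0.03,"dp":[0,0,0.0004],"turn":0},{"gripper":0.03,"dp":[0,0,0],"turn":0},{"gripper":0.03,"dp":[0,0,0.0004],"turn":0},{"gripper":0.03,"dp":[0,0,0.0],"turn":0},{"gripper":0.03,"dp":[0,0,0.0003],"turn":0},{"gripper":0.03,"dp":[0,0,0],"turn":0},{"gripper":0.03,"dp":[0,0,0],"turn":0},{"gripper":0.03,"dp":[0,0,0],"turn":0}]' 60
```

```text
clock: 27.3
eef_pos: [576.8, 7.7, 16.9]
tool_rot: [0.017, 0.054, 0.998, 0.005]
wrist_force: [-0.0, 0.7, 0.7]
grip_width: 0.406
```

```bash
python3 -m jog '[{"gripper":0.03,"dp":[0.0008,0,0],"turn":0},{"gripper":0.03,"dp":[0.0008,0,0],"turn":0},{"gripper":0.03,"dp":[0.0008,0,0],"turn":0},{"gripper":0.03,"dp":[0.0008,0,0],"turn":0},{"gripper":0.03,"dp":[0.0008,0,0],"turn":0},{"gripper":0.03,"dp":[0,0,0],"turn":0},{"gripper":0.03,"dp":[0,0,0],"turn":0},{"gripper":0.03,"dp":[0,0,0],"turn":0}]' 60
python3 -m jog '[{"gripper":0.03,"dp":[0.0008,0,0],"turn":0},{"gripper":0.03,"dp":[0.0008,0,0],"turn":0},{"gripper":0.03,"dp":[0.0008,0,0],"turn":0},{"gripper":0.03,"dp":[0,0,0],"turn":0},{"gripper":0.03,"dp":[0,0,0],"turn":0},{"gripper":0.03,"dp":[0,0,0],"turn":0},{"gripper":0.03,"dp":[0,0,0],"turn":0},{"gripper":0.03,"dp":[0,0,0],"turn":0}]' 60
python3 - <<'E'
from h import *
s=st();c=cam("wrist","w11")
z=[cv2.resize(c["color"][285:330,x0:x0+60],None,fx=6,fy=6,interpolation=cv2.INTER_CUBIC) for x0 in(180,402)]
cv2.imwrite("pics/w11z.png",np.hstack(z)[:,:,::-1])
E
```

```text
clock: 28.3
eef_pos: [572.9, 8.1, 16.7]
tool_rot: [0.017, 0.054, 0.998, 0.005]
wrist_force: [0.5, -0.1, 1.9]
grip_width: 0.407
clock: 29.3
eef_pos: [570.4, 8.4, 16.6]
tool_rot: [0.016, 0.054, 0.998, 0.005]
wrist_force: [0.1, 1.2, -2.2]
grip_width: 0.407
t 29.3 tcp [570.4   8.4  16.6] F [ 0.1  1.2 -2.2] grip 34.8 toolx [-0.994  0.107 -0.032] tooly [0.107 0.994 0.011] z [ 0.033  0.007 -0.999]
```

View pics/w11z.png

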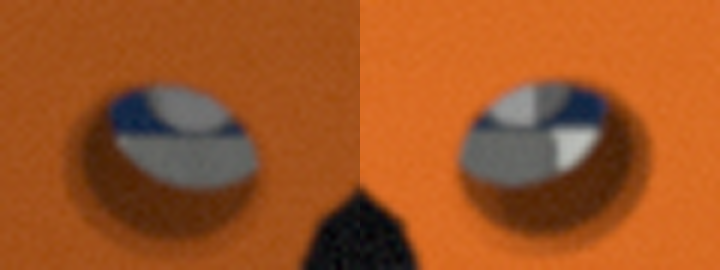

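```bash
python3 -m jog '[{"gripper":0.03,"dp":[0.0006,0,0.0],"turn":0},{"gripper":0.03,"dp":[0,0,0.0005],"turn":0},{"gripper":0.03,"dp":[0,0,0.0005],"turn":0},{"gripper":0.03,"dp":[0,0,0.0005],"turn":0},{"gripper":0.03,"dp":[0,0,0.0005],"turn":0},{"gripper":0.03,"dp":[0,0,0],"turn":0},{"gripper":0.03,"dp":[0,0,0],"turn":0},{"gripper":0.03,"dp":[0,0,0],"turn":0}]' 60
python3 - <<'E'
from h import *
s=st();c=cam("wrist","w12")
z=[cv2.resize(c["color"][285:330,x0:x0+60],None,fx=6,fy=6,interpolation=cv2.INTER_CUBIC) for x0 in(180,402)]
cv2.imwrite("pics/w12z.png",np.hstack(z)[:,:,::-1])
E
```

```text
clock: 30.35
eef_pos: [569.9, 8.4, 14.5]
tool_rot: [0.016, 0.054, 0.998, 0.005]
wrist_force: [-1.0, -0.6, -2.1]
grip_width: 0.413
t 30.35 tcp [569.9   8.4  14.5] F [-1.  -0.6 -2.1] grip 35.2 toolx [-0.994  0.107 -0.032] tooly [0.107 0.994 0.011] z [ 0.033  0.007 -0.999]
```

View pics/w12z.png

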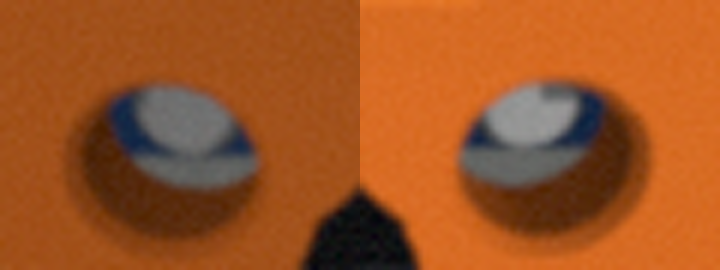

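```bash
python3 -m jog '[{"gripper":0.03,"dp":[0,0,0.0007],"turn":0},{"gripper":0.03,"dp":[0,0,0.0007],"turn":0},{"gripper":0.03,"dp":[0,0,0.0007],"turn":0},{"gripper":0.03,"dp":[0,0,0.0007],"turn":0},{"gripper":0.03,"dp":[0,0,0.0007],"turn":0},{"gripper":0.03,"dp":[0,0,0.0004],"turn":0},{"gripper":0.03,"dp":[0,0,0],"turn":0},{"gripper":0.03,"dp":[0,0,0],"turn":0}]' 60
python3 -m jog '[{"gripper":0.03,"dp":[0,0,0.0003],"turn":0},{"gripper":0.03,"dp":[0,0,0],"turn":0},{"gripper":0.03,"dp":[0,0,0.0003],"turn":0},{"gripper":0.03,"dp":[0,0,0],"turn":0},{"gripper":0.03,"dp":[0,0,0],"turn":0},{"gripper":0.03,"dp":[0,0,0],"turn":0},{"gripper":0.03,"dp":[0,0,0],"turn":0},{"gripper":0.03,"dp":[0,0,0],"turn":0}]' 60
```

```text
clock: 31.4
eef_pos: [570.0, 8.5, 10.6]
tool_rot: [0.016, 0.054, 0.998, 0.005]
wrist_force: [-0.3, 0.1, -2.9]
grip_width: 0.405
clock: 32.4
eef_pos: [570.0, 8.5, 10.0]
tool_rot: [0.016, 0.054, 0.998, 0.005]
wrist_force: [-0.5, 0.4, -2.4]
grip_width: 0.406
```

```bash
python3 -m jog '[{"gripper":0.03,"dp":[0,0,0.0004],"turn":0},{"gripper":0.03,"dp":[0,0,0],"turn":0},{"gripper":0.03,"dp":[0,0,0.0003],"turn":0},{"gripper":0.03,"dp":[0,0,0],"turn":0},{"gripper":0.03,"dp":[0,0,0],"turn":0},{"gripper":0.03,"dp":[0,0,0],"turn":0},{"gripper":0.03,"dp":[0,0,0],"turn":0},{"gripper":0.03,"dp":[0,0,0],"turn":0}]' 60
python3 -m jog '[{"gripper":0.055,"dp":[0,0,0],"turn":0},{"gripper":0.055,"dp":[0,0,0],"turn":0},{"gripper":0.055,"dp":[0,0,0],"turn":0},{"gripper":0.055,"dp":[0,0,0],"turn":0},{"gripper":0.055,"dp":[0,0,-0.01],"turn":0},{"gripper":0.055,"dp":[0,0,-0.02],"turn":0},{"gripper":0.055,"dp":[0,0,-0.03],"turn":0},{"gripper":0.055,"dp":[0,0,-0.04],"turn":0}]'
python3 - <<'E'
from h import *
s=st();c=cam("wrist","w13"); d=cam("side"); P=cloud(d); Q=cloud(c)
cv2.imwrite("pics/s13.png",cv2.resize(d["color"][180:280,225:385],None,fx=4,fy=4,interpolation=cv2.INTER_CUBIC)[:,:,::-1])
for nm,cc,PP in(("w",c,Q),("side",d,P),("scene",)+((lambda e:(e,cloud(e)))(cam("scene")))):
    hsv=cv2.cvtColor(cc["color"],cv2.COLOR_RGB2HSV).astype(int); o=(hsv[...,0]>4)&(hsv[...,0]<20)&(hsv[...,1]>190)&(hsv[...,2]>50)&(abs(PP[...,0]-570)<80)&(abs(PP[...,1]-8)<80)&(PP[...,2]<60)
    A=PP[o]; A=A[A[:,2]>np.median(A[:,2])-4]; k=np.linalg.lstsq(np.c_[A[:,:2]-A[:,:2].mean(0),np.ones(len(A))],A[:,2],rcond=None)[0]; print(nm,"top z & slopes",k[2].round(1),k[:2].round(4))
E
```

```text
clock: 33.4
eef_pos: [570.1, 8.5, 9.5]
tool_rot: [0.017, 0.054, 0.998, 0.005]
wrist_force: [-2.2, 0.9, 3.5]
grip_width: 0.406
clock: 34.4
eef_pos: [566.0, 7.7, 110.2]
tool_rot: [0.016, 0.054, 0.998, 0.004]
wrist_force: [0.9, 0.1, -0.6]
grip_width: 0.642
t 34.4 tcp [566.    7.7 110.2] F [ 0.9  0.1 -0.6] grip 54.8 toolx [-0.994  0.107 -0.031] tooly [0.107 0.994 0.011] z [ 0.032  0.007 -0.999]
w top z & slopes 31.5 [-0.0009  0.    ]
side top z & slopes 32.4 [-0.0026 -0.0039]
scene top z & slopes 32.5 [-0.0014  0.0062]
```

View pics/w13.png

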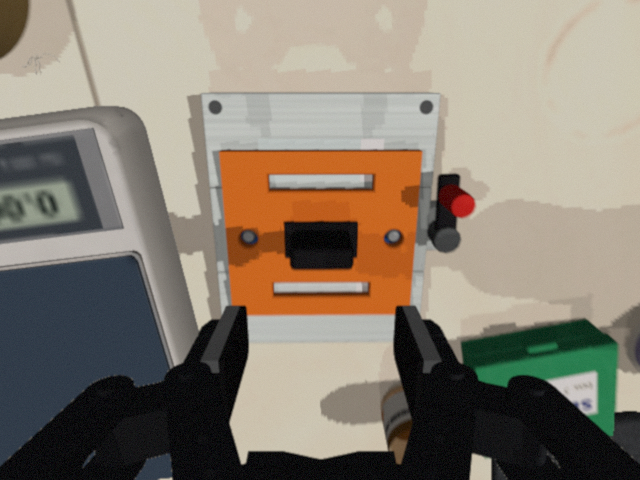

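View pics/s13.png

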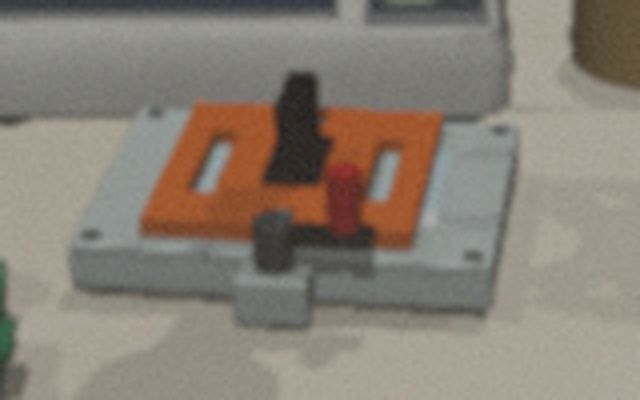

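```bash
python3 -m jog '[{"gripper":0.0,"dp":[0.006,0.02,0],"turn":0},{"gripper":0.0,"dp":[0.0085,0.035,0],"turn":0},{"gripper":0.0,"dp":[0.0085,0.035,0],"turn":0},{"gripper":0.0,"dp":[0.0045,0.0163,0],"turn":0},{"gripper":0.0,"dp":[0,0,0],"turn":0},{"gripper":0.0,"dp":[0,0,0],"turn":0},{"gripper":0.0,"dp":[0,0,0],"turn":0},{"gripper":0.0,"dp":[0,0,0],"turn":0}]' 40
python3 - <<'E'
from h import *
s=st();c=cam("wrist","w14"); P=cloud(c);M=quat(s["tool_rot"]).as_matrix();L=(P-s["eef_pos"])@M
m=(abs(L[...,0])<20)&(abs(L[...,1])<40)&(L[...,2]<40)&(L[...,2]>-70)&(P[...,2]>75)
print(np.percentile(L[m],[0,1,50,99,100],axis=0).round(1))
k=m&(L[...,2]>-50); print(np.percentile(L[k],[0,1,50,99,100],axis=0).round(1))
hsv=cv2.cvtColor(c["color"],cv2.COLOR_RGB2HSV).astype(int)
red=((hsv[...,0]<5)|(hsv[...,0]>175))&(hsv[...,1]>150)&(abs(P[...,0]-550)<50)&(abs(P[...,1]-85)<50)
t=red&(P[...,2]>62); v,u=np.nonzero(t); print("knob top px",u.mean(),v.mean(),len(u),plane(c,[(u.mean(),v.mean())],66))
E
```

```text
clock: 35.55
eef_pos: [550.9, 115.6, 109.5]
tool_rot: [0.016, 0.054, 0.998, 0.004]
wrist_force: [0.8, -0.3, 0.2]
grip_width: 0.002
t 35.55 tcp [550.9 115.6 109.5] F [ 0.8 -0.3  0.2] grip 0.1 toolx [-0.994  0.108 -0.032] tooly [0.108 0.994 0.011] z [ 0.033  0.007 -0.999]
[[-12.6 -12.8 -70. ]
 [-10.  -12.4 -69.7]
 [  9.3   1.  -56.6]
 [ 10.9  14.  -36.2]
 [ 11.4  14.5 -34.3]]
[[  5.4 -12.8 -50. ]
 [  5.7 -12.4 -49.9]
 [  9.8   0.6 -43.9]
 [ 10.9  14.  -35.3]
 [ 11.2  14.5 -34.3]]
knob top px 264.677304964539 329.67848699763596 846 [[597.57779532  78.27436406  66.        ]]
```

View pics/w14.png

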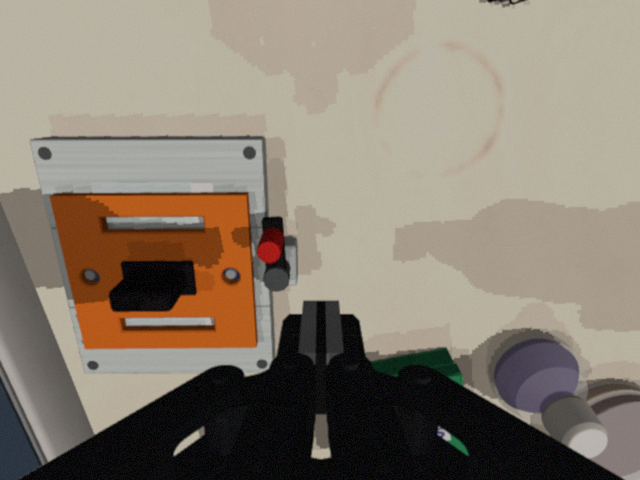

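```bash
python3 - <<'E'
from h import *
c=cam("wrist"); s=st()
print("knobtop",plane(c,[(270,251)],66).round(1),"hinge",plane(c,[(277,277)],46).round(1),"pins",plane(c,[(91,275),(232,275)],31.5).round(1).tolist())
print("scene/side knob",[(n,) for n in()])
E
```

```text
t 35.65 tcp [550.9 115.8 109.6] F [-0.5 -0.7  0.2] grip -0.1 toolx [-0.994  0.108 -0.032] tooly [0.108 0.994 0.011] z [ 0.033  0.007 -0.999]
knobtop [[548.1  89.1  66. ]] hinge [[573.4  87.6  46. ]] pins [[564.8, -35.2, 31.5], [575.2, 56.2, 31.5]]
scene/side knob []
```

```bash
python3 -m jog '[{"gripper":0.0,"dp":[0.004,0,0.02],"turn":0},{"gripper":0.0,"dp":[0,0,0.03],"turn":0},{"gripper":0.0,"dp":[0,0,0.03],"turn":0},{"gripper":0.0,"dp":[0,0,0.0115],"turn":0},{"gripper":0.0,"dp":[0,0,0],"turn":0},{"gripper":0.0,"dp":[0,0,0],"turn":0},{"gripper":0.0,"dp":[0,0,0],"turn":0},{"gripper":0.0,"dp":[0,0,0],"turn":0}]' 40
python3 -m jog '[{"gripper":0.0,"dp":[-0.0005,-0.005,0],"turn":0},{"gripper":0.0,"dp":[-0.0005,-0.005,0],"turn":0},{"gripper":0.0,"dp":[-0.0005,-0.005,0],"turn":0},{"gripper":0.0,"dp":[-0.0005,-0.005,0],"turn":0},{"gripper":0.0,"dp":[0,0,0],"turn":0},{"gripper":0.0,"dp":[0,0,0],"turn":0},{"gripper":0.0,"dp":[0,0,0],"turn":0},{"gripper":0.0,"dp":[0,0,0],"turn":0}]'
python3 - <<'E'
from h import *
s=st();c=cam("wrist","w15")
d=cam("side"); cv2.imwrite("pics/s15.png",cv2.resize(d["color"][180:280,225:385],None,fx=4,fy=4,interpolation=cv2.INTER_CUBIC)[:,:,::-1])
E
```

```text
clock: 36.65
eef_pos: [550.4, 117.6, 18.7]
tool_rot: [0.017, 0.054, 0.998, 0.005]
wrist_force: [0.8, -0.1, -0.1]
grip_width: 0.003
clock: 37.65
eef_pos: [549.8, 97.3, 17.8]
tool_rot: [0.017, 0.054, 0.998, 0.004]
wrist_force: [0.7, 0.3, -0.4]
grip_width: -0.003
t 37.65 tcp [549.8  97.3  17.8] F [ 0.7  0.3 -0.4] grip -0.2 toolx [-0.994  0.107 -0.033] tooly [0.107 0.994 0.01 ] z [ 0.034  0.007 -0.999]
```

View pics/w15.png

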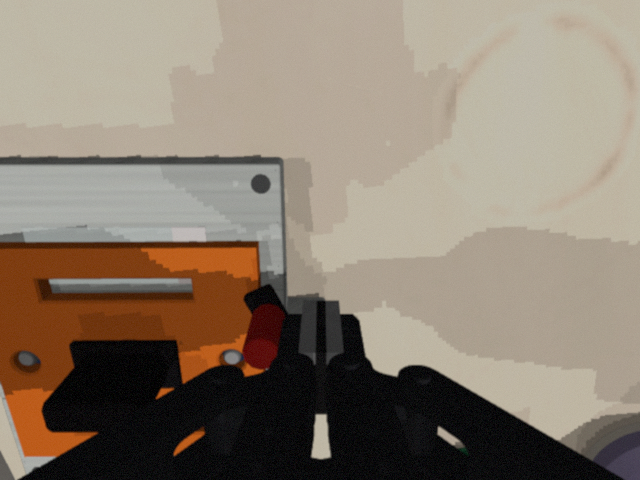

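View pics/s15.png

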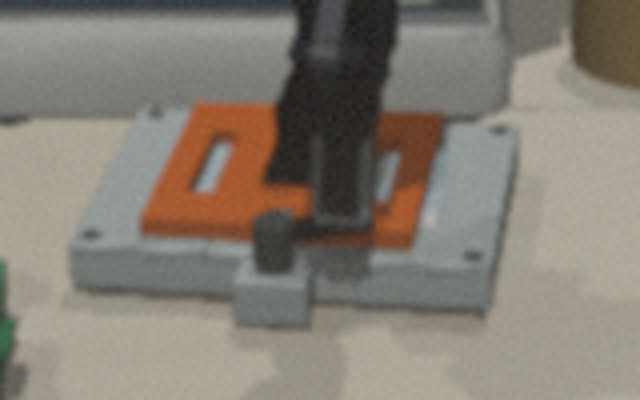

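```bash
python3 -m jog '[{"gripper":0.0,"dp":[-0.0005,-0.004,0],"turn":0},{"gripper":0.0,"dp":[-0.0005,-0.004,0],"turn":0},{"gripper":0.0,"dp":[-0.0005,-0.004,0],"turn":0},{"gripper":0.0,"dp":[0,0,0],"turn":0},{"gripper":0.0,"dp":[0.005,0.008,0],"turn":0},{"gripper":0.0,"dp":[0.015,0,0],"turn":0},{"gripper":0.0,"dp":[0,0,0],"turn":0},{"gripper":0.0,"dp":[0,0,0],"turn":0}]'
python3 - <<'E'
from h import *
s=st();c=cam("wrist","w16")
print(plane(c,[(0,0)],66))
d=cam("side"); cv2.imwrite("pics/s16.png",cv2.resize(d["color"][180:280,225:385],None,fx=4,fy=4,interpolation=cv2.INTER_CUBIC)[:,:,::-1])
E
```

```text
clock: 38.75
eef_pos: [530.7, 95.3, 17.3]
tool_rot: [0.017, 0.053, 0.998, 0.004]
wrist_force: [0.4, -0.5, 1.0]
grip_width: -0.002
t 38.75 tcp [530.7  95.3  17.3] F [ 0.4 -0.5  1. ] grip -0.2 toolx [-0.994  0.107 -0.033] tooly [0.107 0.994 0.01 ] z [ 0.034  0.007 -0.999]
[[416.19940727  25.03844608  66.        ]]
```

View pics/w16.png

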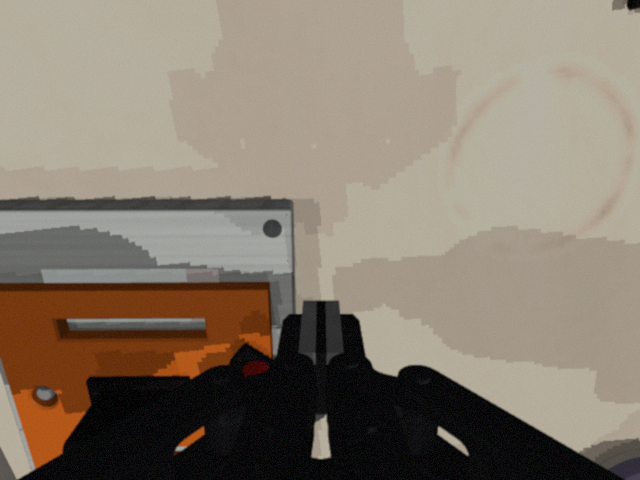

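View pics/s16.png

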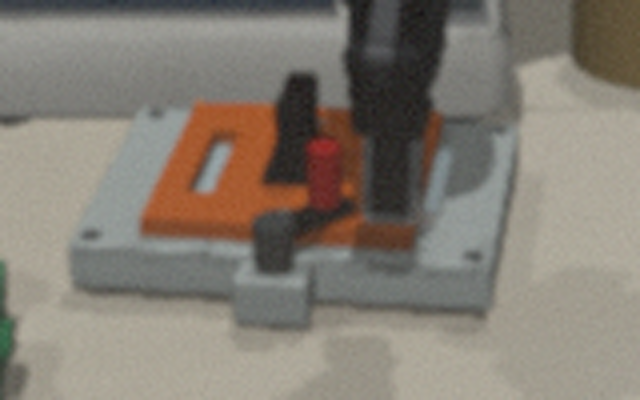

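```bash
python3 -m jog '[{"gripper":0.0,"dp":[-0.001,-0.01,0],"turn":0},{"gripper":0.0,"dp":[-0.0015,-0.013,0],"turn":0},{"gripper":0.0,"dp":[-0.0012,-0.012,0],"turn":0},{"gripper":0.0,"dp":[-0.005,0.0005,0],"turn":0},{"gripper":0.0,"dp":[-0.005,0.0005,0],"turn":0},{"gripper":0.0,"dp":[-0.004,0.0004,0],"turn":0},{"gripper":0.0,"dp":[-0.004,0.0004,0],"turn":0},{"gripper":0.0,"dp":[0,0,0],"turn":0}]'
python3 -m jog '[{"gripper":0.0,"dp":[-0.001,0,0],"turn":0},{"gripper":0.0,"dp":[-0.001,0,0],"turn":0},{"gripper":0.0,"dp":[-0.001,0,0],"turn":0},{"gripper":0.0,"dp":[0,0,0],"turn":0},{"gripper":0.0,"dp":[0,0,0],"turn":0},{"gripper":0.0,"dp":[0,0,0],"turn":0},{"gripper":0.0,"dp":[0,0,0],"turn":0},{"gripper":0.0,"dp":[0,0,0],"turn":0}]'
python3 - <<'E'
from h import *
s=st()
d=cam("side"); cv2.imwrite("pics/s17.png",cv2.resize(d["color"][180:280,225:385],None,fx=4,fy=4,interpolation=cv2.INTER_CUBIC)[:,:,::-1])
E
```

```text
clock: 39.85
eef_pos: [547.4, 59.9, 16.5]
tool_rot: [0.015, 0.053, 0.998, 0.004]
wrist_force: [-3.1, -0.4, -1.4]
grip_width: 0.001
clock: 40.85
eef_pos: [552.3, 59.8, 17.8]
tool_rot: [0.017, 0.054, 0.998, 0.005]
wrist_force: [-1.8, -0.6, -0.6]
grip_width: 0.0
t 40.85 tcp [552.3  59.8  17.8] F [-1.8 -0.6 -0.6] grip 0.0 toolx [-0.994  0.107 -0.033] tooly [0.107 0.994 0.011] z [ 0.034  0.007 -0.999]
```

View pics/s17.png

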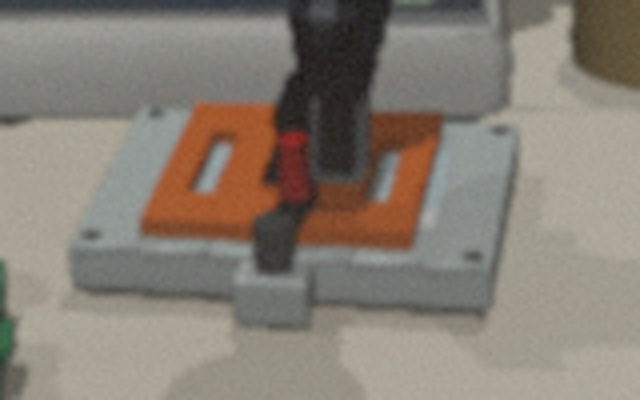

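```bash
python3 -m jog '[{"gripper":0.0,"dp":[-0.001,0,0],"turn":0},{"gripper":0.0,"dp":[-0.001,0,0],"turn":0},{"gripper":0.0,"dp":[-0.001,0,0],"turn":0},{"gripper":0.0,"dp":[0,0,0],"turn":0},{"gripper":0.0,"dp":[0,0,0],"turn":0},{"gripper":0.0,"dp":[0,0,0],"turn":0},{"gripper":0.0,"dp":[0,0,0],"turn":0},{"gripper":0.0,"dp":[0,0,0],"turn":0}]'
python3 -m jog '[{"gripper":0.0,"dp":[-0.0008,0,0],"turn":0},{"gripper":0.0,"dp":[-0.0008,0,0],"turn":0},{"gripper":0.0,"dp":[0,0,0],"turn":0},{"gripper":0.0,"dp":[0,0,0],"turn":0},{"gripper":0.0,"dp":[0,0,0],"turn":0},{"gripper":0.0,"dp":[0,0,0],"turn":0},{"gripper":0.0,"dp":[0,0,0],"turn":0},{"gripper":0.0,"dp":[0,0,0],"turn":0}]'
```

```text
clock: 41.9
eef_pos: [554.8, 59.4, 17.7]
tool_rot: [0.016, 0.054, 0.998, 0.005]
wrist_force: [-1.6, -0.7, -0.2]
grip_width: -0.001
clock: 42.9
eef_pos: [556.5, 59.3, 17.8]
tool_rot: [0.017, 0.054, 0.998, 0.005]
wrist_force: [-1.0, -0.8, -0.2]
grip_width: -0.002
```

```bash
python3 -m jog '[{"gripper":0.0,"dp":[-0.0008,0,0],"turn":0},{"gripper":0.0,"dp":[-0.0007,0,0],"turn":0},{"gripper":0.0,"dp":[0,0,0],"turn":0},{"gripper":0.0,"dp":[0,0,0],"turn":0},{"gripper":0.0,"dp":[0,0,0],"turn":0},{"gripper":0.0,"dp":[0,0,0],"turn":0},{"gripper":0.0,"dp":[0,0,0],"turn":0},{"gripper":0.0,"dp":[0,0,0],"turn":0}]'
python3 -m jog '[{"gripper":0.0,"dp":[-0.0007,0,0],"turn":0},{"gripper":0.0,"dp":[0,0,0],"turn":0},{"gripper":0.0,"dp":[-0.0007,0,0],"turn":0},{"gripper":0.0,"dp":[0,0,0],"turn":0},{"gripper":0.0,"dp":[0,0,0],"turn":0},{"gripper":0.0,"dp":[0,0,0],"turn":0},{"gripper":0.0,"dp":[0,0,0],"turn":0},{"gripper":0.0,"dp":[0,0,0],"turn":0}]'
```

```text
clock: 43.9
eef_pos: [556.9, 59.1, 17.6]
tool_rot: [0.016, 0.054, 0.998, 0.005]
wrist_force: [-5.4, -1.0, 2.1]
grip_width: -0.001
clock: 44.9
eef_pos: [557.0, 59.0, 17.5]
tool_rot: [0.015, 0.053, 0.998, 0.005]
wrist_force: [-9.7, -0.3, 5.0]
grip_width: 0.0
```

```bash
python3 -m jog '[{"gripper":0.0,"dp":[0.006,0,0],"turn":0},{"gripper":0.0,"dp":[0.012,0,0],"turn":0},{"gripper":0.0,"dp":[0.005,0,-0.02],"turn":0},{"gripper":0.0,"dp":[0,0,-0.04],"turn":0},{"gripper":0.0,"dp":[0,0,-0.04],"turn":0},{"gripper":0.0,"dp":[0,0,-0.03],"turn":0},{"gripper":0.0,"dp":[0,0,0],"turn":0},{"gripper":0.0,"dp":[0,0,0],"turn":0}]'
python3 - <<'E'
from h import *
s=st();c=cam("wrist","w18"); e=cam("scene"); d=cam("side")
cv2.imwrite("pics/s18.png",np.hstack([cv2.resize(x,(400,300),interpolation=cv2.INTER_CUBIC) for x in(d["color"][185:275,230:350],e["color"][150:240,275:395])])[:,:,::-1])
P=cloud(c); hsv=cv2.cvtColor(c["color"],cv2.COLOR_RGB2HSV).astype(int); o=(hsv[...,0]>4)&(hsv[...,0]<20)&(hsv[...,1]>190)&(hsv[...,2]>50)&(abs(P[...,0]-570)<80)&(abs(P[...,1]-8)<80)&(P[...,2]<60)
print("mask top z",np.percentile(P[o][:,2],[5,50,95]).round(1))
E
```

```text
clock: 45.9
eef_pos: [531.7, 60.5, 146.4]
tool_rot: [0.016, 0.054, 0.998, 0.005]
wrist_force: [-1.0, -0.2, -0.1]
grip_width: -0.003
t 45.9 tcp [531.7  60.5 146.4] F [-1.  -0.2 -0.1] grip -0.2 toolx [-0.994  0.107 -0.032] tooly [0.107 0.994 0.011] z [ 0.033  0.007 -0.999]
mask top z [30.  31.5 32.6]
```

View pics/w18.png

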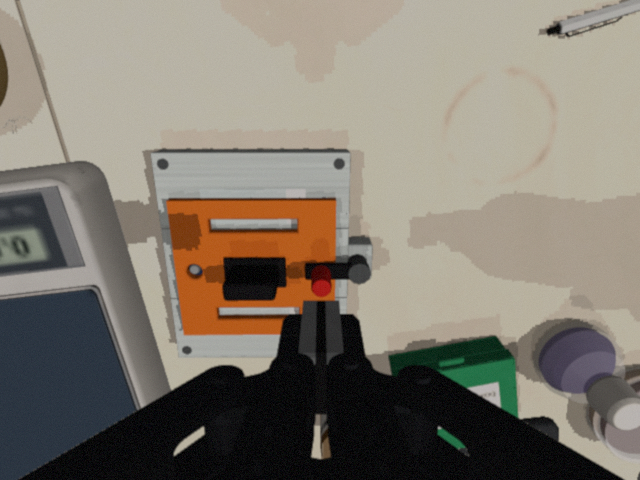

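View pics/s18.png

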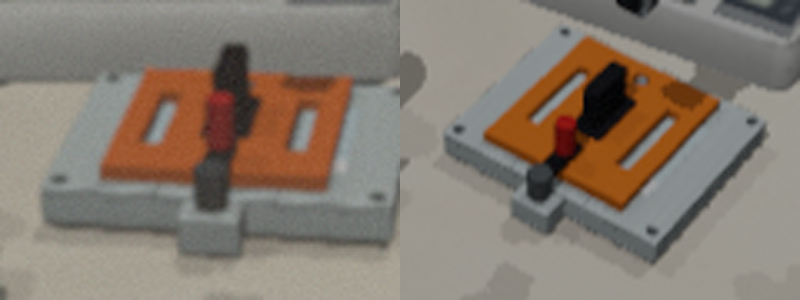

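The latch arm is now square across the mask edge: in the wrist view the knob is at (321,280) and the hinge at (358,270). The mask lies flat on the bed and the gripper is clear, so I'm handing in.

```bash
python3 -c "
from rig import r
print(r.hand_in())"
```

```text
the job is handed in; nothing more can be done
None
```

The mask is seated on the jig over both pins, with the latch swung shut across its edge. I handed the job in at about 46 s with the gripper clear.

**What I did**
- **Laying:** I set the mask down about 7 mm off the pins, with roughly 3 N of contact.
- **Seating:** I slid it until the pins stopped carrying it, then lowered it freely to the bed. Bed contact before release was about 6 N.
- **Latch:** I pushed the red knob round with closed fingers until it hit its stop, with about 10 N at the wrist. Then I backed off and raised the arm.

**Last checks**
- **Mask height:** its top face reads 31.5–32.5 mm in all three cameras, against 32 mm expected, and it is level.
- **Holes and latch:** both pins showed in their holes after release. The latch arm looks square across the mask edge in all views.
- **Bystanders:** I never went near the beaker or the burner. The burner is visible in the last views, but I did not check either one's position afterwards.
- **Force readings:** these are samples taken at the end of each move, so a brief peak between them would not show.

**What went wrong or disagreed**
- **Last-joint limit:** the first move to the left ran joint 6 into its limit and tilted the tool about 7°. I brought that down to about 2° in a harmless direction, at a cost of some 10 s.
- **Fingertip position:** the fingertips sit about 30 mm short of the reported tool point. My first grasp therefore closed above the grip bar without moving the mask, and I corrected for it afterwards.
- **Camera spread:** the views disagreed by about 2–5 mm. I relied on one view that showed the held mask and the pins together, and on feel.

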